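# Strip a gear stack onto its inspection places

### The job

Take the stack of machine parts apart from the top down, one part after another, and set each on its own place, the same way up as it was: the hex nut in the empty bay of the two-bay wooden bin (not with the bolts), then the bearing in the round metal dish, then the gear over the pin of the round stand, right down on the base, and last the square flange in the square wooden tray. Each must lie flat and be set down, not dropped. Leave the spray can standing where it is.

Things in the scene. Friction and masses are not known exactly. Their poses are not given: they have to be found in the camera images.
- nut: hexagonal steel nut with a dark threaded bore, 30 mm across flats (34.6 mm across corners), 18 mm high, about 70 g; top of the stack. Origin: centre of its underside; z up along the bore. Two corners lie on its x axis; its y axis is square to a pair of flats (other flats every 60 degrees).
- bearing: plain round ball bearing, bright rings with a black seal ring between, 42 mm outside diameter, 20 mm bore, 16 mm high, about 100 g; second from the top, under the nut. Origin: centre of its underside; z up along the bore.
- gear: dark steel spur gear with 20 teeth, 54 mm over the teeth, about 24 mm bore, 20 mm high, about 250 g; third from the top, under the bearing. Origin: centre of its underside; z up along the bore. A tooth lies on its x axis and every 18 degrees.
- flange: square steel flange plate, 64 x 64 mm, 20 mm high, with a 28 mm centre hole and four 7 mm corner holes, about 500 g; bottom of the stack, lying on the bench mat. Origin: centre of its underside; x and y square to its sides, z up.
- bin: shallow wooden bin, fixed, 127 x 66 mm outside (long side along its x), 13 mm high, walls 5 mm, floor 5 mm above the bench, one divider across the middle making two bays of 56 x 56 mm. The bay on its -x side holds three small steel bolts (fixed; up to 17 mm above the bench); the bay on its +x side is empty, its centre 30.5 mm along +x from the origin. Origin: centre of its underside.
- dish: shallow round bare-metal dish, fixed, 78 mm across the rim, 11 mm high, floor 4 mm above the bench, about 68 mm across inside. Origin: centre of its underside.
- stand: round dark steel stand, fixed: base 80 mm across and 8 mm high with an upright bright steel pin in the middle, 12 mm thick, rounded top 42 mm above the bench. Origin: centre of the underside of the base, on the pin's axis.
- tray: shallow square wooden tray, fixed, 98 x 98 mm outside, 84 x 84 mm inside, 15 mm high, floor 7 mm above the bench; x and y square to its sides. Origin: centre of its underside.
- can: bystander: white and blue spray can with a black cap, 52 mm thick, 144 mm tall, standing loose on the bench. Origin: centre of its underside.
Mind the look-alikes: they are no part of the job. Leave any green or turquoise look-alike of the nut alone.

How it is judged:
By the outcome, as a careful person would: the job done as asked, in the order asked, and still so for the second after the job is handed in, with the robot touching nothing.
It also fails if it takes over 115 s, if anything falls off the work surface, if the arm or the gripper's body presses on something with over 40 N, if the wrist force passes 120 N, or if a joint passes its speed limit or range.

### The arm

A 6-joint arm with a two-finger parallel gripper is mounted at the origin on the work surface. World frame = base frame: x ahead of the robot, y to its left, z up, the work surface at z = 0. Lengths are in m, angles in rad, forces in N, time in s.
With the tool pointing down it reaches from about 0.35 to 1 m from the base axis. Payload 7.1 kg.
Tool frame: the origin (TCP) lies between the finger pads; the fingertips stand 25 mm ahead of it and the grasp point (between the pads) lies 6 mm ahead of it; z points along the fingers, y is the line along which they close (so a half turn about z gives the same grasp; the last joint's range is limited). The gripper opens to 85 mm and grips with 20 to 120 N. Pads are 22 mm wide; open, the fingers measure 114 mm over their backs; the gripper's body (76 mm by 85 mm) begins 54 mm behind the grasp point. The pads swing forward as they close: fully open they stand 13 mm farther back than shut.
Start: joints at [1.258, 0.423, 1.63, -0, 1.089, -0.019], TCP at [0.181, 0.598, 0.256] pointing down, gripper open.
Joint ranges: [-3, 3], [-0.9, 2.11], [0.09, 2.58], [-1.31, 4.45], [0.11, 2.69], [-2.54, 2.54]. Speed limits (rad/s): [2.39, 2.39, 3.01, 3.14, 3.14, 3.14].

### API

Orientations are given as a unit quaternion [x, y, z, w].
In Python, from bench import sensors, cams, arm gives the robot as it stands.
- The arm moves only by the tool move_arm, never from a script. Its argument "increments" is a list of rows, each an object of numbers: "tx", "ty", "tz": the shift along the tool's x, y, z as a fraction of full scale; "wx", "wy", "wz": the turn, a rotation vector about the tool's x, y, z as a fraction of full scale; "jaw": the opening, from 0 (shut) to 1 (fully open). In form: [{"tx": .., "ty": .., "tz": .., "wx": .., "wy": .., "wz": .., "jaw": ..}, ...]. A call has 1 to 8 rows; each row shifts and turns the commanded pose from where the row before left it, along the tool's axes as they then stand; what a row does not reach is not made up. Full scale, the value 1, is 40 mm for a shift and 0.08 rad for a turn. A row lasts 1/12 s, in which the tool goes at most 41.7 mm and 7.16 degrees, less where a joint would pass 70% of its speed; a pose out of reach is approached as far as the arm can. A call with a number of a shift or a turn outside -1 to 1 is refused whole. A call with a gripper value outside its range is refused whole. The fingers move at their own pace and stop on an object; "force" is the grip in N (left out, the last holds). Time passes only in rows, so rows that do not move let the fingers close. It gives the time, the measured TCP pose, the force, the opening and the grip force at its end, in the units of the state.
- sensors.observe(): the state, without advancing time (a new reading comes with each control period).
- cams.grab_frame(name): name is "scene" or "top"; returns a dict with "color" (420x560x3 uint8, red, green, blue), "range_z" (420x560 float32, m along the optical axis (not along the pixel's ray), 0 where there is no reading), "camera_matrix" (3x3 intrinsics, pixels), "distortion" ([k1, k2, p1, p2, k3] as OpenCV has them; the pictures are not rectified), "origin" and "attitude" of the camera in the world. Camera axes: x right, y down, z forward; pixel columns grow to the right and rows downward; lengths in m; the calibration is good to about 2 mm. A picture is of the moment at which its call begins.
- arm.close_job(): hands the job in; it is judged then, once.
The state is a dict: "time_s": time; "q": joint angles; "dq": joint speeds; "joint_efforts": joint torques, N m; "eef_pos": TCP position; "eef_rot": TCP orientation; "force": force on the tool from outside, world axes, zero at the start; "ft_torque": the same for the moment, N m; "finger_gap": finger opening in m; "gripper_force": force on a finger pad.
Only numpy, scipy, OpenCV 4.12 (cv2) and the standard library are available. Lean on these libraries where they do the work, as an engineer would, in place of code of your own. Each camera call takes 0.05 s, during which the arm holds its last target. There are 200 camera calls.

## Working session

There is one attempt and no reset: what is moved stays moved. The work goes in short steps, Python scripts to look and compute and a tool call to move; the robot and the scene stay as the last step left them, time stands still between calls to the robot, and variables do not carry over. Pictures are saved under pics/ and viewed, at most 14 in all, crops included, and the job is handed in when it is done.

Besides the shell and the picture viewer there is one more tool, called after ">>>" in YAML: its name, and indented under it one key for each argument. move_arm: Moves the arm, as the interface text tells. Its arguments: {"type":"object","properties":{"increments":{"type":"array"},"force":{"type":"number"}},"required":["increments"]}

```bash
mkdir -p pics; ls; python3 - <<'E'
from bench import sensors,cams
import cv2,numpy as np
print(sensors.observe())
for n in("scene","top"):
    f=cams.grab_frame(n); np.savez(f"pics/{n}0.npz",**f)
    cv2.imwrite(f"pics/{n}0.png",f["color"][:,:,::-1])
    print(n,f["camera_matrix"],f["distortion"],f["origin"],f["attitude"])
E
```

```text
pics
{'time_s': 0.0, 'q': array([ 1.25800574e+00,  4.23820627e-01,  1.63069594e+00,  2.99392562e-05,
        1.08859472e+00, -1.89958701e-02]), 'dq': array([ 1.48734833e-05,  1.75434470e-03, -8.31954535e-04,  4.09881386e-04,
        2.25374580e-04,  1.12856904e-03]), 'joint_efforts': array([ 1.39597520e-03, -5.57398331e+01, -2.81749284e+01, -3.52235566e-05,
        7.20258948e-03, -2.47062547e-05]), 'eef_pos': array([0.18080092, 0.59774631, 0.25555594]), 'eef_rot': array([ 1.46376453e-01,  9.89228668e-01, -7.46706550e-04, -1.38464569e-04]), 'force': array([ 0.23253691, -1.08625311, -0.18976182]), 'ft_torque': array([-0.00016687,  0.0127202 , -0.0206901 ]), 'gripper_force': 0.0, 'finger_gap': 0.08552624904333749}
scene [[402.92347798   0.         275.43492144]
 [  0.         402.92347798 211.28032069]
 [  0.           0.           1.        ]] [0.01645155 0.         0.         0.         0.        ] [1.22294732 0.35127077 0.61406622] [ 0.45077928  0.76798552 -0.39220578 -0.23058818]
top [[432.23647491   0.         279.57106487]
 [  0.         432.23647491 208.75336402]
 [  0.           0.           1.        ]] [0.01012313 0.         0.         0.         0.        ] [0.53397804 0.0074065  0.81774287] [ 0.714813   -0.69812383  0.02230424 -0.03417622]
```

View pics/top0.png

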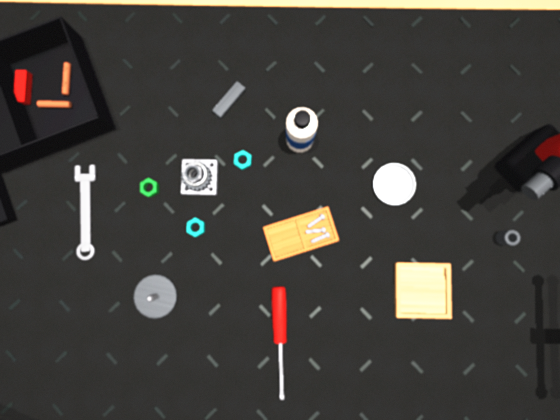

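View pics/scene0.png

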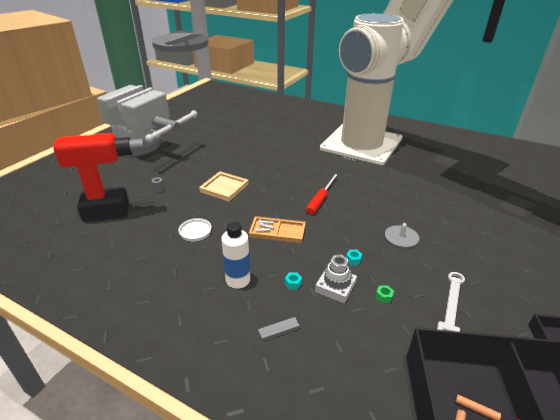

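The top view shows the stack at (199,177), the bin at (301,234) with bolts in its right bay, the dish at (394,184), the stand at (155,297), the tray at (424,291) and the can at (301,130). The scene view confirms this, with the stack at (338,275). Next I'll measure.

```bash
cat > h.py <<'E'
import numpy as np,cv2
from scipy.spatial.transform import Rotation as R
def load(n): return dict(np.load(f"pics/{n}.npz"))
def snap(n,tag):
    from bench import cams
    f=cams.grab_frame(n); np.savez(f"pics/{n}{tag}.npz",**f); return f
def rays(f,uv):
    p=cv2.undistortPoints(np.float64(uv).reshape(-1,1,2),f["camera_matrix"],f["distortion"])[:,0]
    return np.c_[p,np.ones(len(p))]@R.from_quat(f["attitude"]).as_matrix().T
def plane(f,uv,z):
    r=rays(f,uv);o=f["origin"];return o+r*((z-o[2])/r[:,2])[:,None]
def cloud(f):
    h,w=f["range_z"].shape;v,u=np.mgrid[:h,:w]
    d=rays(f,np.c_[u.ravel(),v.ravel()]);P=f["origin"]+d*f["range_z"].ravel()[:,None]
    P[f["range_z"].ravel()==0]=np.nan
    return P.reshape(h,w,3)
def crop(f,u,v,r,s): 
    return cv2.resize(f["color"][v-r:v+r,u-r:u+r,::-1],None,fx=s,fy=s,interpolation=cv2.INTER_CUBIC)
E
python3 - <<'E'
from h import *
t=load("top0");s=load("scene0")
cv2.imwrite("pics/c0.png",np.hstack([crop(t,199,177,25,8),crop(s,338,275,25,8)]))
P=cloud(t)
for n,(u,v) in dict(stack=(199,177),bin=(301,234),dish=(394,184),stand=(155,297),tray=(424,291),can=(301,130)).items():
    r=45;Q=P[v-r:v+r,u-r:u+r];Z=Q[...,2]
    print(n,plane(t,[(u,v)],0.01)[0].round(3),"bench z",np.nanmedian(Z).round(4))
    if n=="stack":
        for a,b in[(.01,.025),(.033,.045),(.05,.062),(.068,.08)]:
            m=(Z>a)&(Z<b);vv,uu=np.nonzero(m);print(a,m.sum(),np.median(Z[m]).round(4),"mean",Q[m][:,:2].mean(0).round(4),"minrect",cv2.minAreaRect(np.float32(Q[m][:,:2]*1000)))
    else:
        C=t["color"][v-r:v+r,u-r:u+r].astype(int);hsv=cv2.cvtColor(np.uint8(C),cv2.COLOR_RGB2HSV)
        m=(hsv[...,2]>(80))
        _,L,st,_=cv2.connectedComponentsWithStats(np.uint8(m))
        k=L[r,r] or 1+st[1:,4].argmax()
        vv,uu=np.nonzero(L==k);z=dict(bin=.013,dish=.011,stand=.008,tray=.015,can=.1)[n]
        W=plane(t,np.c_[uu+u-r,vv+v-r],z)[:,:2]*1000
        h=cv2.convexHull(np.float32(W))
        print("  mask",len(uu),"rect",cv2.minAreaRect(h),"circ",cv2.minEnclosingCircle(h))
        zz=Z[L==k];print("  z pct",np.nanpercentile(zz,[5,25,50,75,95]).round(4))
E
```

```text
stack [0.655 0.176 0.01 ] bench z -0.0007
0.01 641 0.0181 mean [0.6533 0.1637] minrect ((662.4303588867188, 173.15969848632812), (116.41606140136719, 166.81094360351562), 53.93720626831055)
0.033 222 0.0387 mean [0.6476 0.1722] minrect ((654.3579711914062, 175.80709838867188), (53.255149841308594, 52.77484130859375), 70.5318832397461)
0.05 171 0.055 mean [0.6535 0.1691] minrect ((655.3062133789062, 173.8423614501953), (39.467193603515625, 41.10823440551758), 66.55198669433594)
0.068 168 0.0731 mean [0.6537 0.1749] minrect ((654.058837890625, 174.69444274902344), (31.661211013793945, 29.203142166137695), 2.4578535556793213)
bin [ 0.552 -0.019  0.01 ] bench z -0.0002
  mask 2837 rect ((551.1680908203125, -7.184196472167969), (75.26700592041016, 155.10302734375), 19.064844131469727) circ ((550.2194213867188, -7.462926864624023), 83.74839782714844)
  z pct [-0.0014  0.0027  0.0045  0.0104  0.0134]
dish [ 0.65  -0.192  0.01 ] bench z -0.0006
  mask 1555 rect ((650.4873046875, -191.72702026367188), (81.451171875, 81.72694396972656), 45.9840087890625) circ ((650.6685180664062, -191.65319824
[... 201 characters left out ...]
8893737792969), 47.748870849609375) circ ((431.11370849609375, 249.58706665039062), 40.7080078125)
  z pct [0.0019 0.0057 0.0069 0.0079 0.0101]
tray [ 0.453 -0.247  0.01 ] bench z 0.0002
  mask 3392 rect ((457.1999816894531, -243.41317749023438), (111.89205169677734, 105.09341430664062), 0.12965978682041168) circ ((455.80206298828125, -243.5254364013672), 71.31996154785156)
  z pct [-0.001   0.0052  0.0066  0.0107  0.0152]
can [ 0.75  -0.015  0.01 ] bench z -0.0007
  mask 1083 rect ((730.1306762695312, -10.7552490234375), (56.777584075927734, 84.39830017089844), 72.91007232666016) circ ((728.36279296875, -21.245342254638672), 44.118408203125)
  z pct [-0.0017  0.0427  0.1125  0.1188  0.1398]
```

View pics/c0.png

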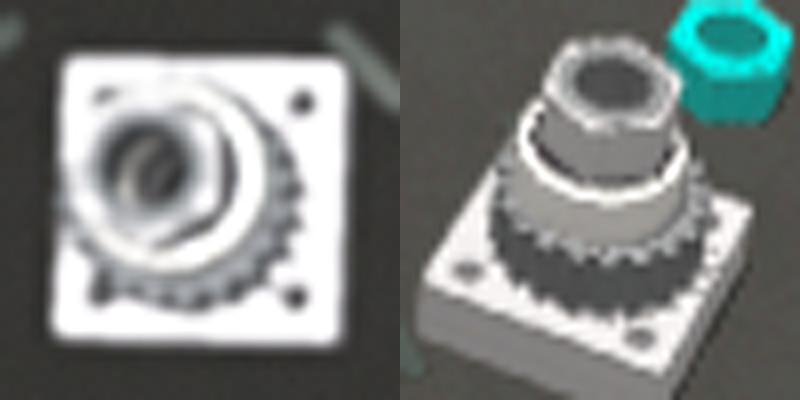

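```bash
python3 - <<'E'
from h import *
from bench import sensors
t=load("top0");P=cloud(t);Z=P[...,2]
hsv=cv2.cvtColor(t["color"],cv2.COLOR_RGB2HSV)
def comp(m,u,v,r):
    M=np.zeros(m.shape,np.uint8);M[v-r:v+r,u-r:u+r]=m[v-r:v+r,u-r:u+r]
    _,L,st,_=cv2.connectedComponentsWithStats(M);k=1+st[1:,4].argmax();return L==k
def hull(m,z):
    vv,uu=np.nonzero(m);c=cv2.convexHull(np.int32(np.c_[uu,vv]));return plane(t,c[:,0],z)[:,:2]*1000
w=(hsv[...,0]>8)&(hsv[...,0]<30)&(hsv[...,1]>70)&(hsv[...,2]>100)
for n,u,v,z in(("bin",301,234,.013),("tray",424,291,.015)):
    print(n,cv2.minAreaRect(np.float32(hull(comp(w,u,v,45),z))))
b=comp((hsv[...,1]<60)&(hsv[...,2]>100),318,228,20);print("bolts",plane(t,[np.argwhere(b).mean(0)[::-1]],.012))
# pin: pixels high above stand base
m=np.zeros(Z.shape,bool);m[255:340,110:200]=True
q=P[m&(Z>.022)&(Z<.05)];print("pin",q.round(4)[:12])
# flange
m=comp((hsv[...,2]>150),199,177,25)
print("flange",cv2.minAreaRect(np.float32(hull(m,.02))))
m=comp((Z>.066)&(Z<.08),199,177,25)
H=hull(m,.074)
c=np.array(cv2.minEnclosingCircle(np.float32(H))[0]);print("nut c",c)
# hex orientation: width vs angle
vv,uu=np.nonzero(m);W=plane(t,np.c_[uu,vv],.074)[:,:2]*1000
for a in range(0,180,10):
    p=W@[np.cos(np.radians(a)),np.sin(np.radians(a))];print(a,round(np.ptp(p),1),end="; ")
# gear tooth phase via radius of points at z~.04
s=load("scene0")
E
```

```text
bin ((553.2734375, -18.27832794189453), (71.2560043334961, 131.88064575195312), 18.954938888549805)
tray ((455.40509033203125, -244.0853729248047), (103.68798065185547, 103.040283203125), 0.2543434202671051)
bolts [[ 0.55334947 -0.05117412  0.012     ]]
pin [[0.437  0.2518 0.0296]
 [0.437  0.2502 0.0289]
 [0.4368 0.249  0.0268]
 [0.4366 0.2479 0.0245]
 [0.4365 0.2463 0.0237]
 [0.436  0.2533 0.0362]
 [0.4365 0.2503 0.04  ]
 [0.4361 0.2496 0.0363]
 [0.4361 0.2479 0.0361]
 [0.436  0.2465 0.0348]
 [0.4355 0.246  0.0305]
 [0.4352 0.245  0.0279]]
flange ((654.7267456054688, 174.35191345214844), (65.99107360839844, 68.37169647216797), 1.236038327217102)
nut c [653.92150879 174.08184814]
0 33.4; 10 33.4; 20 32.4; 30 31.5; 40 32.5; 50 34.2; 60 34.8; 70 34.4; 80 32.9; 90 30.4; 100 30.1; 110 31.8; 120 32.7; 130 32.6; 140 31.6; 150 30.0; 160 30.9; 170 32.7;
```

```bash
cat >> h.py <<'E'
def go(x,y,tip,yaw=None):
    "totals in move units from the present pose to world x,y and fingertip height, in tool axes after turning to yaw (deg, of tool y)"
    from bench import sensors
    o=sensors.observe();M=R.from_quat(o["eef_rot"]).as_matrix();p=o["eef_pos"]
    c=np.degrees(np.arctan2(M[1,1],M[0,1]))
    if yaw is None: yaw=c
    dy=(yaw-c+90)%180-90
    a=np.radians(c+dy);d=np.array([x-p[0],y-p[1]])
    Y=np.array([np.cos(a),np.sin(a)]);X=np.array([-Y[1],Y[0]])
    if X@M[:2,0]<0: X=-X
    print("pos",p.round(4),"yaw",c.round(1),"tilt",M[:,2].round(3),"gap",o["finger_gap"].round(4),"F",o["force"].round(1),"t",o["time_s"])
    print("wz",(-np.radians(dy)/.08).round(2),"tx",(d@X/.04).round(2),"ty",(d@Y/.04).round(2),"tz",((p[2]-.025-tip)/.04).round(2))
E
python3 -c "
from h import *
go(.654,.1745,.09,34)"
```

```text
Traceback (most recent call last):
  File "h.py", line 29, in go
    print("pos",p.round(4),"yaw",c.round(1),"tilt",M[:,2].round(3),"gap",o["finger_gap"].round(4),"F",o["force"].round(1),"t",o["time_s"])
                                                                         ^^^^^^^^^^^^^^^^^^^^^
AttributeError: 'float' object has no attribute 'round'
```

>>> move_arm:
  increments:
    - {"wz": 1,"jaw": 0.65}
    - {"wz": 1}
    - {"wz": 1}
    - {"wz": 1}
    - {"wz": 1}
    - {"wz": 1}
    - {"wz": 1}
    - {"wz": 1}
  force: 40

```text
validation failed for argument at $.in...
```

```bash
python3 -c "
from h import *
go(.654,.1745,.09,34)"
```

```text
Traceback (most recent call last):
  File "h.py", line 29, in go
    print("pos",p.round(4),"yaw",c.round(1),"tilt",M[:,2].round(3),"gap",o["finger_gap"].round(4),"F",o["force"].round(1),"t",o["time_s"])
                                                                         ^^^^^^^^^^^^^^^^^^^^^
AttributeError: 'float' object has no attribute 'round'
```

>>> move_arm:
  increments:
    - {"tx": 0,"ty": 0,"tz": 0,"wx": 0,"wy": 0,"wz": 1,"jaw": 0.65}
    - {"tx": 0,"ty": 0,"tz": 0,"wx": 0,"wy": 0,"wz": 1,"jaw": 0.65}
    - {"tx": 0,"ty": 0,"tz": 0,"wx": 0,"wy": 0,"wz": 1,"jaw": 0.65}
    - {"tx": 0,"ty": 0,"tz": 0,"wx": 0,"wy": 0,"wz": 1,"jaw": 0.65}
    - {"tx": 0,"ty": 0,"tz": 0,"wx": 0,"wy": 0,"wz": 1,"jaw": 0.65}
    - {"tx": 0,"ty": 0,"tz": 0,"wx": 0,"wy": 0,"wz": 1,"jaw": 0.65}
    - {"tx": 0,"ty": 0,"tz": 0,"wx": 0,"wy": 0,"wz": 1,"jaw": 0.65}
    - {"tx": 0,"ty": 0,"tz": 0,"wx": 0,"wy": 0,"wz": 1,"jaw": 0.65}
  force: 40

```text
time_s: 0.77
eef_pos: [0.1809, 0.5979, 0.2559]
eef_rot: [0.452, 0.892, -0.0, 0.0]
force: [0.2, -0.7, 0.2]
finger_gap: 0.055
gripper_force: 0.0
```

```bash
sed -i 's/o\["finger_gap"\].round(4)/round(o["finger_gap"],4)/;s/(d@X\/.04).round(2)/round(d@X\/.04,2)/' h.py; python3 -c "
from h import *
go(.654,.1745,.09,34)"
```

```text
pos [0.1809 0.5979 0.2559] yaw 36.3 tilt [-0.    -0.001 -1.   ] gap 0.055 F [ 0.2 -0.7  0.2] t 0.7667
wz 0.5 tx -15.39 ty 3.89 tz 3.52
```

>>> move_arm:
  increments:
    - {"tx": -0.96,"ty": 0.24,"tz": 0,"wx": 0,"wy": 0,"wz": 0.5,"jaw": 0.65}
    - {"tx": -0.96,"ty": 0.24,"tz": 0,"wx": 0,"wy": 0,"wz": 0,"jaw": 0.65}
    - {"tx": -0.96,"ty": 0.24,"tz": 0,"wx": 0,"wy": 0,"wz": 0,"jaw": 0.65}
    - {"tx": -0.96,"ty": 0.24,"tz": 0,"wx": 0,"wy": 0,"wz": 0,"jaw": 0.65}
    - {"tx": -0.96,"ty": 0.24,"tz": 0,"wx": 0,"wy": 0,"wz": 0,"jaw": 0.65}
    - {"tx": -0.96,"ty": 0.24,"tz": 0,"wx": 0,"wy": 0,"wz": 0,"jaw": 0.65}
    - {"tx": -0.96,"ty": 0.24,"tz": 0,"wx": 0,"wy": 0,"wz": 0,"jaw": 0.65}
    - {"tx": -0.96,"ty": 0.24,"tz": 0,"wx": 0,"wy": 0,"wz": 0,"jaw": 0.65}

```text
time_s: 1.43
eef_pos: [0.4192, 0.3869, 0.2561]
eef_rot: [0.468, 0.884, -0.0, -0.0]
force: [-0.4, 1.2, -1.2]
finger_gap: 0.0555
gripper_force: 0.0
```

>>> move_arm:
  increments:
    - {"tx": -0.96,"ty": 0.24,"tz": 0.3,"wx": 0,"wy": 0,"wz": 0,"jaw": 0.65}
    - {"tx": -0.96,"ty": 0.24,"tz": 0.3,"wx": 0,"wy": 0,"wz": 0,"jaw": 0.65}
    - {"tx": -0.96,"ty": 0.24,"tz": 0.3,"wx": 0,"wy": 0,"wz": 0,"jaw": 0.65}
    - {"tx": -0.96,"ty": 0.24,"tz": 0.3,"wx": 0,"wy": 0,"wz": 0,"jaw": 0.65}
    - {"tx": -0.96,"ty": 0.24,"tz": 0.3,"wx": 0,"wy": 0,"wz": 0,"jaw": 0.65}
    - {"tx": -0.96,"ty": 0.24,"tz": 0.3,"wx": 0,"wy": 0,"wz": 0,"jaw": 0.65}
    - {"tx": -0.96,"ty": 0.24,"tz": 0.3,"wx": 0,"wy": 0,"wz": 0,"jaw": 0.65}
    - {"tx": -0.96,"ty": 0.24,"tz": 0.3,"wx": 0,"wy": 0,"wz": 0,"jaw": 0.65}

```text
time_s: 2.1
eef_pos: [0.6554, 0.1759, 0.1592]
eef_rot: [0.468, 0.884, -0.0, -0.0]
force: [0.4, -0.5, -0.2]
finger_gap: 0.0555
gripper_force: 0.0
```

>>> move_arm:
  increments:
    - {"tx": 0,"ty": 0,"tz": 0,"wx": 0,"wy": 0,"wz": 0,"jaw": 0.65}
    - {"tx": 0,"ty": 0,"tz": 0,"wx": 0,"wy": 0,"wz": 0,"jaw": 0.65}

```text
time_s: 2.27
eef_pos: [0.6549, 0.1756, 0.1586]
eef_rot: [0.469, 0.883, -0.001, -0.001]
force: [-0.4, -0.2, 0.2]
finger_gap: 0.0553
gripper_force: 0.0
```

```bash
python3 -c "
from h import *
go(.654,.1745,.058,34)
f=snap('scene','1')
cv2.imwrite('pics/s1.png',crop(f,338,240,60,6))"
```

```text
pos [0.6549 0.1756 0.1586] yaw 34.0 tilt [-0.002 -0.001 -1.   ] gap 0.0553 F [-0.4 -0.2  0.2] t 2.2667
wz 0.0 tx -0.01 ty -0.03 tz 1.89
```

View pics/s1.png

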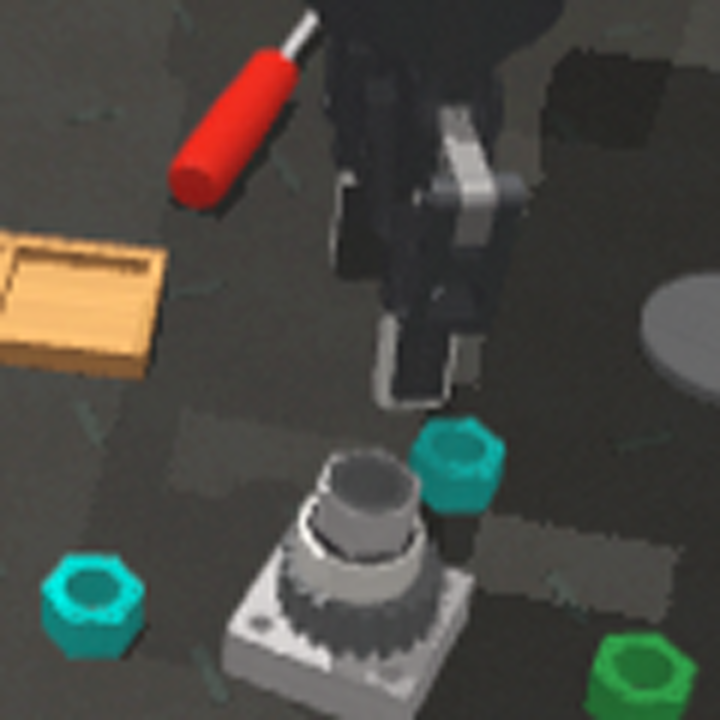

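The picture shows the near fingertip's bottom edge at crop (410,405), i.e. full pixel (346.3,247.5), above the intact stack. I'll estimate the real tip height from it.

```bash
python3 -c "
from h import *
f=load('scene1');r=rays(f,[(346.3,247.3)])[0];o=f['origin'];n=np.array([np.cos(.593),np.sin(.593)]);c=np.array([.6549,.1756])
for d in(.028,.034,.042):
    k=((c+n*d-o[:2])@n)/(r[:2]@n);print(d,(o+k*r).round(4))
P=cloud(f);print(P[240:250,344:349,2].round(3))
Q=P[200:260,320:370].reshape(-1,3);m=(Q[:,2]>.11)&(Q[:,2]<.17);Q=Q[m];d=(Q[:,:2]-c)@n
for a in np.arange(.11,.17,.005):
    k=(Q[:,2]>a)&(Q[:,2]<a+.005);print(a.round(3),k.sum(),np.round(np.percentile(d[k],[5,50,95]),3) if k.sum() else '')
"
```

```text
0.028 [0.6764 0.1938 0.1329]
0.034 [0.6825 0.1955 0.1382]
0.042 [0.6906 0.1978 0.1453]
[[0.161 0.163 0.163 0.161 0.16 ]
 [0.158 0.16  0.16  0.16  0.16 ]
 [0.157 0.157 0.157 0.158 0.159]
 [0.155 0.156 0.155 0.151 0.152]
 [0.153 0.154 0.153 0.151 0.151]
 [0.15  0.151 0.151 0.15  0.15 ]
 [0.149 0.148 0.147 0.149 0.148]
 [0.139 0.139 0.141 0.14  0.14 ]
 [0.    0.002 0.001 0.002 0.001]
 [0.    0.    0.    0.    0.001]]
0.11 0 
0.115 0 
0.12 0 
0.125 0 
0.13 0 
0.135 11 [-0.03  -0.026  0.035]
0.14 32 [-0.03  -0.027  0.036]
0.145 41 [-0.031  0.034  0.042]
0.15 48 [-0.028  0.034  0.042]
0.155 41 [-0.028  0.036  0.043]
0.16 38 [-0.029  0.037  0.043]
0.165 46 [-0.028  0.037  0.042]
0.17 0
```

>>> move_arm:
  increments:
    - {"tx": 0,"ty": -0.03,"tz": 0.4,"wx": 0,"wy": 0,"wz": 0,"jaw": 0.65}
    - {"tx": 0,"ty": 0,"tz": 0.4,"wx": 0,"wy": 0,"wz": 0,"jaw": 0.65}
    - {"tx": 0,"ty": 0,"tz": 0.4,"wx": 0,"wy": 0,"wz": 0,"jaw": 0.65}
    - {"tx": 0,"ty": 0,"tz": 0.4,"wx": 0,"wy": 0,"wz": 0,"jaw": 0.65}
    - {"tx": 0,"ty": 0,"tz": 0.25,"wx": 0,"wy": 0,"wz": 0,"jaw": 0.65}
    - {"tx": 0,"ty": 0,"tz": 0,"wx": 0,"wy": 0,"wz": 0,"jaw": 0.65}
    - {"tx": 0,"ty": 0,"tz": 0,"wx": 0,"wy": 0,"wz": 0,"jaw": 0.45}
    - {"tx": 0,"ty": 0,"tz": 0,"wx": 0,"wy": 0,"wz": 0,"jaw": 0.4}

```text
time_s: 2.98
eef_pos: [0.6538, 0.1777, 0.0874]
eef_rot: [0.468, 0.884, 0.0, 0.001]
force: [0.4, -0.4, 1.8]
finger_gap: 0.035
gripper_force: 0.0
```

>>> move_arm:
  increments:
    - {"tx": 0,"ty": 0,"tz": 0,"wx": 0,"wy": 0,"wz": 0,"jaw": 0.3}
    - {"tx": 0,"ty": 0,"tz": 0,"wx": 0,"wy": 0,"wz": 0,"jaw": 0.25}
    - {"tx": 0,"ty": 0,"tz": 0,"wx": 0,"wy": 0,"wz": 0,"jaw": 0.2}
    - {"tx": 0,"ty": 0,"tz": 0,"wx": 0,"wy": 0,"wz": 0,"jaw": 0.2}
    - {"tx": 0,"ty": 0,"tz": 0,"wx": 0,"wy": 0,"wz": 0,"jaw": 0.2}
    - {"tx": 0,"ty": 0,"tz": 0,"wx": 0,"wy": 0,"wz": 0,"jaw": 0.2}

```text
time_s: 3.48
eef_pos: [0.6542, 0.1774, 0.0878]
eef_rot: [0.468, 0.884, 0.001, 0.001]
force: [-1.1, 1.7, 6.9]
finger_gap: 0.0289
gripper_force: 40.6
```

>>> move_arm:
  increments:
    - {"tx": 0,"ty": 0,"tz": -0.1,"wx": 0,"wy": 0,"wz": 0,"jaw": 0.2}
    - {"tx": 0,"ty": 0,"tz": -0.3,"wx": 0,"wy": 0,"wz": 0,"jaw": 0.2}
    - {"tx": 0,"ty": 0,"tz": -0.6,"wx": 0,"wy": 0,"wz": 0,"jaw": 0.2}
    - {"tx": 0,"ty": 0,"tz": -0.6,"wx": 0,"wy": 0,"wz": 0,"jaw": 0.2}
    - {"tx": 0,"ty": 0,"tz": -0.4,"wx": 0,"wy": 0,"wz": 0,"jaw": 0.2}
    - {"tx": 0,"ty": 0,"tz": 0,"wx": 0,"wy": 0,"wz": 0,"jaw": 0.2}

```text
time_s: 3.98
eef_pos: [0.6558, 0.1774, 0.1713]
eef_rot: [0.468, 0.884, 0.002, 0.003]
force: [0.4, 0.1, 0.4]
finger_gap: 0.0286
gripper_force: 39.8
```

```bash
python3 -c "
from h import *
f=snap('scene','2')
a=crop(f,338,240,50,6);f=snap('top','2')
cv2.imwrite('pics/s2.png',np.hstack([a[:,:400],crop(f,199,177,33,9)[:600,:400]]) if 0 else np.hstack([a[:600,100:500],cv2.resize(crop(f,199,177,33,9),(400,600))]))
go(.543,.0106,.06,19)"
```

```text
pos [0.6537 0.1769 0.1673] yaw 34.2 tilt [ 0.002  0.    -1.   ] gap 0.0286 F [-0.5 -0.1 -1.6] t 4.0833
wz 3.32 tx -3.03 ty -3.97 tz 2.06
```

View pics/s2.png

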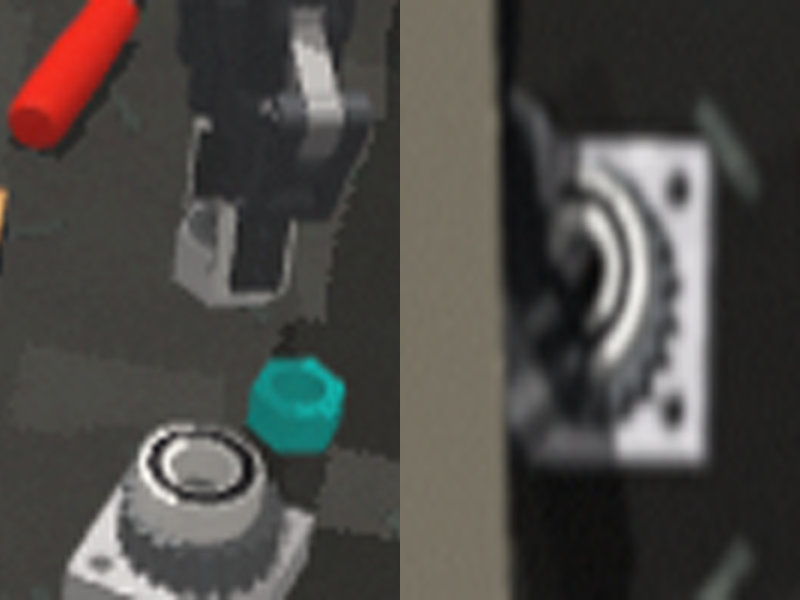

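The nut is held level above an undisturbed stack. I'll carry it to the empty bay.

>>> move_arm:
  increments:
    - {"tx": 0,"ty": 0,"tz": 0,"wx": 0,"wy": 0,"wz": 0.83,"jaw": 0.2}
    - {"tx": 0,"ty": 0,"tz": 0,"wx": 0,"wy": 0,"wz": 0.83,"jaw": 0.2}
    - {"tx": 0,"ty": 0,"tz": 0,"wx": 0,"wy": 0,"wz": 0.83,"jaw": 0.2}
    - {"tx": 0,"ty": 0,"tz": 0,"wx": 0,"wy": 0,"wz": 0.83,"jaw": 0.2}
    - {"tx": -0.5,"ty": -0.66,"tz": 0,"wx": 0,"wy": 0,"wz": 0,"jaw": 0.2}
    - {"tx": -0.5,"ty": -0.66,"tz": 0,"wx": 0,"wy": 0,"wz": 0,"jaw": 0.2}
    - {"tx": -0.5,"ty": -0.66,"tz": 0,"wx": 0,"wy": 0,"wz": 0,"jaw": 0.2}
    - {"tx": -0.5,"ty": -0.66,"tz": 0,"wx": 0,"wy": 0,"wz": 0,"jaw": 0.2}

```text
time_s: 4.75
eef_pos: [0.5774, 0.0659, 0.1646]
eef_rot: [0.581, 0.814, -0.001, -0.001]
force: [-0.3, -0.2, -0.7]
finger_gap: 0.0289
gripper_force: 39.9
```

>>> move_arm:
  increments:
    - {"tx": -0.5,"ty": -0.66,"tz": 0,"wx": 0,"wy": 0,"wz": 0,"jaw": 0.2}
    - {"tx": -0.5,"ty": -0.66,"tz": 0,"wx": 0,"wy": 0,"wz": 0,"jaw": 0.2}
    - {"tx": 0,"ty": 0,"tz": 0.7,"wx": 0,"wy": 0,"wz": 0,"jaw": 0.2}
    - {"tx": 0,"ty": 0,"tz": 0.7,"wx": 0,"wy": 0,"wz": 0,"jaw": 0.2}
    - {"tx": 0,"ty": 0,"tz": 0.6,"wx": 0,"wy": 0,"wz": 0,"jaw": 0.2}
    - {"tx": 0,"ty": 0,"tz": 0,"wx": 0,"wy": 0,"wz": 0,"jaw": 0.2}
    - {"tx": 0,"ty": 0,"tz": 0,"wx": 0,"wy": 0,"wz": 0,"jaw": 0.2}

```text
time_s: 5.33
eef_pos: [0.5409, 0.0119, 0.0846]
eef_rot: [0.581, 0.814, -0.001, -0.002]
force: [0.4, -0.6, 0.0]
finger_gap: 0.0284
gripper_force: 39.8
```

```bash
python3 -c "
from h import *
go(.543,.0106,.0123,19)
f=snap('scene','3')
P=cloud(f)
cv2.imwrite('pics/s3.png',crop(f,280,215,50,8))"
```

```text
pos [0.5409 0.0119 0.0846] yaw 19.0 tilt [-0.005 -0.    -1.   ] gap 0.0284 F [ 0.4 -0.6  0. ] t 5.3333
wz -0.0 tx -0.05 ty 0.04 tz 1.18
```

View pics/s3.png

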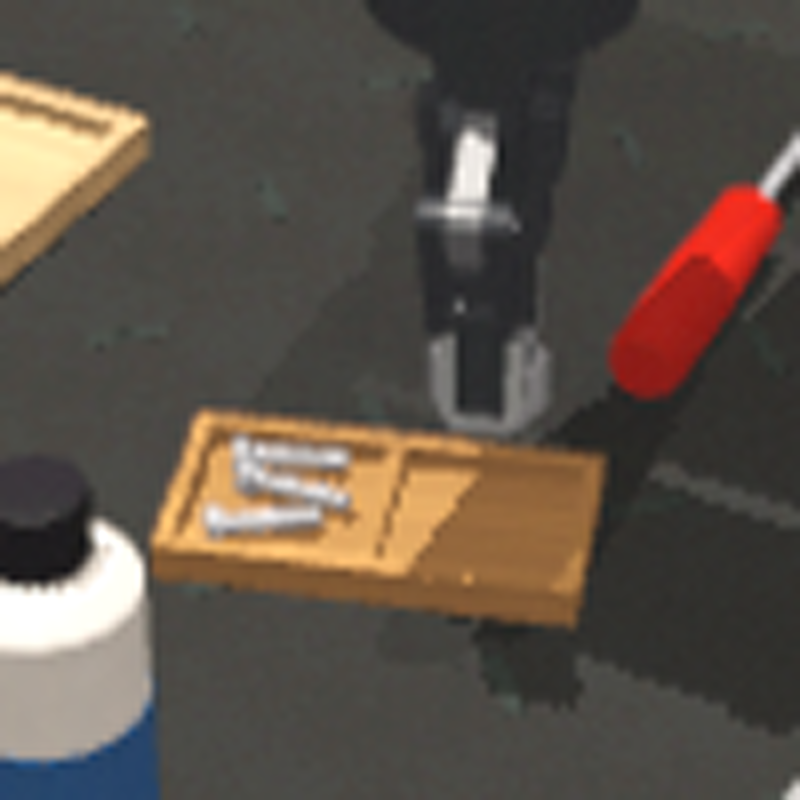

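The nut hangs directly above the empty right half of the bin, with the bolts on the left. I'm lowering it.

>>> move_arm:
  increments:
    - {"tx": -0.05,"ty": 0.04,"tz": 0.4,"wx": 0,"wy": 0,"wz": 0,"jaw": 0.2}
    - {"tx": 0,"ty": 0,"tz": 0.4,"wx": 0,"wy": 0,"wz": 0,"jaw": 0.2}
    - {"tx": 0,"ty": 0,"tz": 0.2,"wx": 0,"wy": 0,"wz": 0,"jaw": 0.2}
    - {"tx": 0,"ty": 0,"tz": 0.05,"wx": 0,"wy": 0,"wz": 0,"jaw": 0.2}
    - {"tx": 0,"ty": 0,"tz": 0,"wx": 0,"wy": 0,"wz": 0,"jaw": 0.2}

```text
time_s: 5.8
eef_pos: [0.545, 0.0107, 0.0447]
eef_rot: [0.581, 0.814, 0.0, 0.0]
force: [-0.5, 0.0, -0.3]
finger_gap: 0.029
gripper_force: 39.9
```

>>> move_arm:
  increments:
    - {"tx": 0,"ty": 0,"tz": 0.05,"wx": 0,"wy": 0,"wz": 0,"jaw": 0.2}
    - {"tx": 0,"ty": 0,"tz": 0.04,"wx": 0,"wy": 0,"wz": 0,"jaw": 0.2}

```text
time_s: 5.97
eef_pos: [0.5455, 0.0106, 0.0416]
eef_rot: [0.581, 0.814, 0.0, 0.001]
force: [0.0, -0.1, 0.0]
finger_gap: 0.0287
gripper_force: 39.9
```

>>> move_arm:
  increments:
    - {"tx": 0,"ty": 0,"tz": 0.04,"wx": 0,"wy": 0,"wz": 0,"jaw": 0.2}
    - {"tx": 0,"ty": 0,"tz": 0.04,"wx": 0,"wy": 0,"wz": 0,"jaw": 0.2}

```text
time_s: 6.13
eef_pos: [0.5451, 0.0106, 0.0379]
eef_rot: [0.581, 0.814, 0.0, 0.0]
force: [-0.1, -0.7, -0.5]
finger_gap: 0.0289
gripper_force: 39.9
```

>>> move_arm:
  increments:
    - {"tx": 0,"ty": 0,"tz": 0.03,"wx": 0,"wy": 0,"wz": 0,"jaw": 0.2}
    - {"tx": 0,"ty": 0,"tz": 0,"wx": 0,"wy": 0,"wz": 0,"jaw": 0.2}

```text
time_s: 6.3
eef_pos: [0.545, 0.0106, 0.0368]
eef_rot: [0.581, 0.814, 0.0, 0.0]
force: [-1.4, -0.4, 5.5]
finger_gap: 0.0288
gripper_force: 40.5
```

Contact was felt at 5.5 N. I'll release and lift.

>>> move_arm:
  increments:
    - {"tx": 0,"ty": 0,"tz": 0,"wx": 0,"wy": 0,"wz": 0,"jaw": 0.42}
    - {"tx": 0,"ty": 0,"tz": 0,"wx": 0,"wy": 0,"wz": 0,"jaw": 0.46}
    - {"tx": 0,"ty": 0,"tz": 0,"wx": 0,"wy": 0,"wz": 0,"jaw": 0.46}
    - {"tx": 0,"ty": 0,"tz": -0.3,"wx": 0,"wy": 0,"wz": 0,"jaw": 0.46}
    - {"tx": 0,"ty": 0,"tz": -0.7,"wx": 0,"wy": 0,"wz": 0,"jaw": 0.5}
    - {"tx": 0,"ty": 0,"tz": -1,"wx": 0,"wy": 0,"wz": 0,"jaw": 0.65}
    - {"tx": 0,"ty": 0,"tz": -0.9,"wx": 0,"wy": 0,"wz": 0,"jaw": 0.7}
    - {"tx": 0,"ty": 0,"tz": 0,"wx": 0,"wy": 0,"wz": 0,"jaw": 0.75}

```text
time_s: 6.97
eef_pos: [0.5489, 0.0106, 0.1596]
eef_rot: [0.581, 0.814, 0.003, 0.005]
force: [1.4, -0.7, -0.1]
finger_gap: 0.064
gripper_force: 0.0
```

```bash
python3 -c "
from h import *
f=snap('scene','4');t=snap('top','4')
cv2.imwrite('pics/s4.png',np.hstack([crop(f,285,225,30,13),crop(t,199,177,30,13)[:,:400]])[:600,:800])
P=cloud(t)[150:205,170:230];m=(P[...,2]>.05)&(P[...,2]<.062);q=P[m];print(m.sum(),np.median(q[:,2]));print(cv2.minEnclosingCircle(np.float32(q[:,:2])))
go(.6548,.1742,.05,34)"
```

```text
338 0.05467213820218375
((0.6552615165710449, 0.17471137642860413), 0.02088489755988121)
pos [0.5461 0.0106 0.1549] yaw 19.0 tilt [ 0.005  0.    -1.   ] gap 0.064 F [-0.6  0.2 -0.6] t 7.0667
wz -3.28 tx 1.87 ty 4.54 tz 2.0
```

View pics/s4.png

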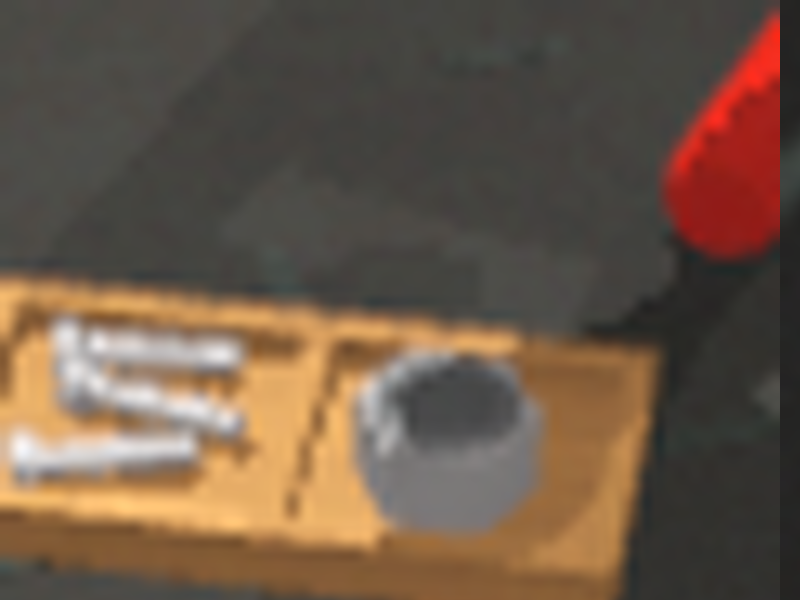

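The nut sits flat in the empty bay at crop (450,440), with the bolts at the left. Next is the bearing.

>>> move_arm:
  increments:
    - {"tx": 0.6,"ty": 0.78,"tz": 0,"wx": 0,"wy": 0,"wz": 0,"jaw": 0.75}
    - {"tx": 0.6,"ty": 0.78,"tz": 0,"wx": 0,"wy": 0,"wz": 0,"jaw": 0.75}
    - {"tx": 0.6,"ty": 0.78,"tz": 0,"wx": 0,"wy": 0,"wz": 0,"jaw": 0.75}
    - {"tx": 0.6,"ty": 0.78,"tz": 0,"wx": 0,"wy": 0,"wz": 0,"jaw": 0.75}
    - {"tx": 0.6,"ty": 0.78,"tz": 0.3,"wx": 0,"wy": 0,"wz": 0,"jaw": 0.75}
    - {"tx": 0,"ty": 0,"tz": 0.5,"wx": 0,"wy": 0,"wz": 0,"jaw": 0.72}
    - {"tx": 0,"ty": 0,"tz": 0.5,"wx": 0,"wy": 0,"wz": 0,"jaw": 0.7}
    - {"tx": 0,"ty": 0,"tz": 0,"wx": 0,"wy": 0,"wz": 0,"jaw": 0.7}

```text
time_s: 7.73
eef_pos: [0.6497, 0.1748, 0.0948]
eef_rot: [0.58, 0.814, -0.004, -0.003]
force: [-1.6, -0.2, -0.2]
finger_gap: 0.0595
gripper_force: 0.0
```

```bash
python3 -c "
from h import *
go(.6553,.1747,.043)"
```

```text
pos [0.6497 0.1748 0.0948] yaw 19.1 tilt [-0.009 -0.002 -1.   ] gap 0.0595 F [-1.6 -0.2 -0.2] t 7.7333
wz -0.0 tx -0.05 ty 0.13 tz 0.67
```

>>> move_arm:
  increments:
    - {"tx": 0,"ty": 0,"tz": 0.2,"wx": 0,"wy": 0,"wz": 0,"jaw": 0.7}
    - {"tx": 0,"ty": 0,"tz": 0.1,"wx": 0,"wy": 0,"wz": 0,"jaw": 0.7}
    - {"tx": 0,"ty": 0,"tz": 0,"wx": 0,"wy": 0,"wz": 0,"jaw": 0.7}
    - {"tx": 0,"ty": 0,"tz": 0,"wx": 0,"wy": 0,"wz": 0,"jaw": 0.7}
    - {"tx": 0,"ty": 0,"tz": 0,"wx": 0,"wy": 0,"wz": 0,"jaw": 0.7}

```text
time_s: 8.15
eef_pos: [0.6539, 0.1746, 0.0894]
eef_rot: [0.581, 0.814, 0.001, 0.0]
force: [0.5, 0.9, 0.4]
finger_gap: 0.0597
gripper_force: 0.0
```

```bash
python3 -c "
from h import *
go(.6553,.1747,.043)"
```

```text
pos [0.6539 0.1746 0.0894] yaw 19.0 tilt [ 0.001  0.    -1.   ] gap 0.0597 F [0.5 0.9 0.4] t 8.15
wz -0.0 tx -0.01 ty 0.03 tz 0.53
```

>>> move_arm:
  increments:
    - {"tx": 0,"ty": 0.03,"tz": 0.25,"wx": 0,"wy": 0,"wz": 0,"jaw": 0.7}
    - {"tx": 0,"ty": 0,"tz": 0.2,"wx": 0,"wy": 0,"wz": 0,"jaw": 0.7}
    - {"tx": 0,"ty": 0,"tz": 0.08,"wx": 0,"wy": 0,"wz": 0,"jaw": 0.7}
    - {"tx": 0,"ty": 0,"tz": 0,"wx": 0,"wy": 0,"wz": 0,"jaw": 0.55}
    - {"tx": 0,"ty": 0,"tz": 0,"wx": 0,"wy": 0,"wz": 0,"jaw": 0.5}
    - {"tx": 0,"ty": 0,"tz": 0,"wx": 0,"wy": 0,"wz": 0,"jaw": 0.4}
    - {"tx": 0,"ty": 0,"tz": 0,"wx": 0,"wy": 0,"wz": 0,"jaw": 0.35}
    - {"tx": 0,"ty": 0,"tz": 0,"wx": 0,"wy": 0,"wz": 0,"jaw": 0.35}

```text
time_s: 8.82
eef_pos: [0.6545, 0.1752, 0.0673]
eef_rot: [0.581, 0.814, 0.0, 0.0]
force: [0.1, 0.8, -2.0]
finger_gap: 0.0403
gripper_force: 40.4
```

>>> move_arm:
  increments:
    - {"tx": 0,"ty": 0,"tz": 0,"wx": 0,"wy": 0,"wz": 0,"jaw": 0.35}
    - {"tx": 0,"ty": 0,"tz": 0,"wx": 0,"wy": 0,"wz": 0,"jaw": 0.35}
    - {"tx": 0,"ty": 0,"tz": 0,"wx": 0,"wy": 0,"wz": 0,"jaw": 0.35}

```text
time_s: 9.07
eef_pos: [0.6545, 0.1752, 0.0672]
eef_rot: [0.581, 0.814, 0.0, 0.0]
force: [-0.1, -0.8, -1.1]
finger_gap: 0.0395
gripper_force: 40.4
```

>>> move_arm:
  increments:
    - {"tx": 0,"ty": 0,"tz": -0.1,"wx": 0,"wy": 0,"wz": 0,"jaw": 0.35}
    - {"tx": 0,"ty": 0,"tz": -0.4,"wx": 0,"wy": 0,"wz": 0,"jaw": 0.35}
    - {"tx": 0,"ty": 0,"tz": -0.8,"wx": 0,"wy": 0,"wz": 0,"jaw": 0.35}
    - {"tx": 0,"ty": 0,"tz": -0.8,"wx": 0,"wy": 0,"wz": 0,"jaw": 0.35}
    - {"tx": 0,"ty": 0,"tz": -0.4,"wx": 0,"wy": 0,"wz": 0,"jaw": 0.35}
    - {"tx": 0,"ty": 0,"tz": 0,"wx": 0,"wy": 0,"wz": 0,"jaw": 0.35}
    - {"tx": 0,"ty": 0,"tz": 0,"wx": 0,"wy": 0,"wz": 0,"jaw": 0.35}

```text
time_s: 9.65
eef_pos: [0.6552, 0.1754, 0.1694]
eef_rot: [0.581, 0.814, 0.001, 0.001]
force: [0.3, -1.1, -0.7]
finger_gap: 0.0402
gripper_force: 40.6
```

```bash
python3 -c "
from h import *
go(.545,0,.14);go(.65,-.1925,.14)
s=load('scene0');C=plane(s,[(237,283)],0);print('can front base',C)
t=load('top4');P=cloud(t);q=P[90:160,270:330].reshape(-1,3);q=q[(q[:,2]>.13)];print('cap',q[:,:2].mean(0))"
```

```text
pos [0.6552 0.1754 0.1694] yaw 19.0 tilt [ 0.003  0.001 -1.   ] gap 0.0402 F [ 0.3 -1.1 -0.7] t 9.65
wz -0.0 tx -3.25 ty -4.03 tz 0.11
pos [0.6552 0.1754 0.1694] yaw 19.0 tilt [ 0.003  0.001 -1.   ] gap 0.0402 F [ 0.3 -1.1 -0.7] t 9.65
wz -0.0 tx -8.65 ty -3.12 tz 0.11
can front base [[ 0.74331699 -0.00774132  0.        ]]
cap [ 0.73362648 -0.01254994]
```

>>> move_arm:
  increments:
    - {"tx": -0.54,"ty": -0.67,"tz": 0,"wx": 0,"wy": 0,"wz": 0,"jaw": 0.35}
    - {"tx": -0.54,"ty": -0.67,"tz": 0,"wx": 0,"wy": 0,"wz": 0,"jaw": 0.35}
    - {"tx": -0.54,"ty": -0.67,"tz": 0,"wx": 0,"wy": 0,"wz": 0,"jaw": 0.35}
    - {"tx": -0.54,"ty": -0.67,"tz": 0,"wx": 0,"wy": 0,"wz": 0,"jaw": 0.35}
    - {"tx": -0.54,"ty": -0.67,"tz": 0,"wx": 0,"wy": 0,"wz": 0,"jaw": 0.35}
    - {"tx": -0.54,"ty": -0.67,"tz": 0,"wx": 0,"wy": 0,"wz": 0,"jaw": 0.35}
    - {"tx": -0.77,"ty": 0.13,"tz": 0,"wx": 0,"wy": 0,"wz": 0,"jaw": 0.35}
    - {"tx": -0.77,"ty": 0.13,"tz": 0,"wx": 0,"wy": 0,"wz": 0,"jaw": 0.35}

```text
time_s: 10.32
eef_pos: [0.5716, -0.0556, 0.1658]
eef_rot: [0.581, 0.814, -0.001, -0.002]
force: [1.0, 0.7, -0.4]
finger_gap: 0.0402
gripper_force: 40.8
```

>>> move_arm:
  increments:
    - {"tx": -0.77,"ty": 0.13,"tz": 0,"wx": 0,"wy": 0,"wz": 0,"jaw": 0.35}
    - {"tx": -0.77,"ty": 0.13,"tz": 0,"wx": 0,"wy": 0,"wz": 0,"jaw": 0.35}
    - {"tx": -0.77,"ty": 0.13,"tz": 0,"wx": 0,"wy": 0,"wz": 0,"jaw": 0.35}
    - {"tx": -0.77,"ty": 0.13,"tz": 0.4,"wx": 0,"wy": 0,"wz": 0,"jaw": 0.35}
    - {"tx": -0.77,"ty": 0.13,"tz": 0.6,"wx": 0,"wy": 0,"wz": 0,"jaw": 0.35}
    - {"tx": 0,"ty": 0,"tz": 0.8,"wx": 0,"wy": 0,"wz": 0,"jaw": 0.35}
    - {"tx": 0,"ty": 0,"tz": 0.6,"wx": 0,"wy": 0,"wz": 0,"jaw": 0.35}
    - {"tx": 0,"ty": 0,"tz": 0,"wx": 0,"wy": 0,"wz": 0,"jaw": 0.35}

```text
time_s: 10.98
eef_pos: [0.6443, -0.1909, 0.0641]
eef_rot: [0.581, 0.814, -0.002, -0.006]
force: [-1.2, -0.3, -1.6]
finger_gap: 0.0407
gripper_force: 40.8
```

>>> move_arm:
  increments:
    - {"tx": 0,"ty": 0,"tz": 0,"wx": 0,"wy": 0,"wz": 0,"jaw": 0.35}
    - {"tx": 0,"ty": 0,"tz": 0,"wx": 0,"wy": 0,"wz": 0,"jaw": 0.35}
    - {"tx": 0,"ty": 0,"tz": 0,"wx": 0,"wy": 0,"wz": 0,"jaw": 0.35}

```text
time_s: 11.23
eef_pos: [0.6502, -0.1916, 0.0729]
eef_rot: [0.581, 0.814, 0.0, 0.001]
force: [-0.3, 0.7, -1.1]
finger_gap: 0.0402
gripper_force: 40.8
```

```bash
python3 -c "
from h import *
go(.65,-.1925,.007)
f=snap('scene','5');cv2.imwrite('pics/s5.png',crop(f,205,215,45,6))
t=snap('top','5')
# gear: points at z~.04
P=cloud(t)[150:205,170:230];m=(P[...,2]>.033)&(P[...,2]<.045);q=P[m];print(m.sum(),np.median(q[:,2]));print(cv2.minEnclosingCircle(np.float32(q[:,:2])))
"
```

```text
pos [ 0.6502 -0.1916  0.0729] yaw 19.0 tilt [ 0.002 -0.001 -1.   ] gap 0.0402 F [-0.3  0.7 -1.1] t 11.2333
wz -0.0 tx -0.02 ty -0.01 tz 1.02
527 0.038648133653621186
((0.6545748710632324, 0.1766248345375061), 0.027928374707698822)
```

View pics/s5.png

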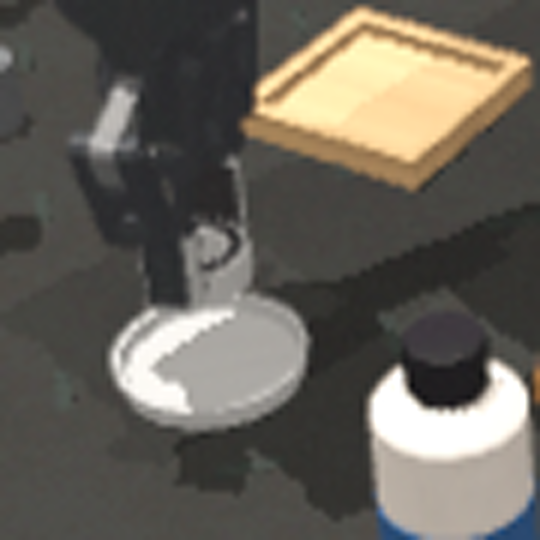

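The bearing hangs above the dish at crop (210,330), and the can is standing. I'm lowering.

>>> move_arm:
  increments:
    - {"tx": 0,"ty": 0,"tz": 0.4,"wx": 0,"wy": 0,"wz": 0,"jaw": 0.35}
    - {"tx": 0,"ty": 0,"tz": 0.3,"wx": 0,"wy": 0,"wz": 0,"jaw": 0.35}
    - {"tx": 0,"ty": 0,"tz": 0.15,"wx": 0,"wy": 0,"wz": 0,"jaw": 0.35}
    - {"tx": 0,"ty": 0,"tz": 0.05,"wx": 0,"wy": 0,"wz": 0,"jaw": 0.35}
    - {"tx": 0,"ty": 0,"tz": 0,"wx": 0,"wy": 0,"wz": 0,"jaw": 0.35}
    - {"tx": 0,"ty": 0,"tz": 0,"wx": 0,"wy": 0,"wz": 0,"jaw": 0.35}

```text
time_s: 11.83
eef_pos: [0.649, -0.1917, 0.0347]
eef_rot: [0.581, 0.814, -0.0, -0.0]
force: [0.7, 0.4, -1.3]
finger_gap: 0.04
gripper_force: 40.8
```

>>> move_arm:
  increments:
    - {"tx": 0,"ty": 0,"tz": 0.04,"wx": 0,"wy": 0,"wz": 0,"jaw": 0.35}
    - {"tx": 0,"ty": 0,"tz": 0.04,"wx": 0,"wy": 0,"wz": 0,"jaw": 0.35}
    - {"tx": 0,"ty": 0,"tz": 0,"wx": 0,"wy": 0,"wz": 0,"jaw": 0.35}

```text
time_s: 12.08
eef_pos: [0.6492, -0.1917, 0.032]
eef_rot: [0.581, 0.814, 0.0, 0.0]
force: [-0.3, -0.1, -1.1]
finger_gap: 0.0404
gripper_force: 40.8
```

>>> move_arm:
  increments:
    - {"tx": 0,"ty": 0,"tz": 0.03,"wx": 0,"wy": 0,"wz": 0,"jaw": 0.35}
    - {"tx": 0,"ty": 0,"tz": 0,"wx": 0,"wy": 0,"wz": 0,"jaw": 0.35}

```text
time_s: 12.25
eef_pos: [0.6494, -0.1918, 0.031]
eef_rot: [0.581, 0.814, 0.0, 0.0]
force: [-0.3, -1.1, -0.0]
finger_gap: 0.0402
gripper_force: 40.8
```

>>> move_arm:
  increments:
    - {"tx": 0,"ty": 0,"tz": 0.01,"wx": 0,"wy": 0,"wz": 0,"jaw": 0.35}
    - {"tx": 0,"ty": 0,"tz": 0,"wx": 0,"wy": 0,"wz": 0,"jaw": 0.35}

```text
time_s: 12.42
eef_pos: [0.6494, -0.1918, 0.0309]
eef_rot: [0.581, 0.814, 0.0, 0.0]
force: [-0.6, 0.1, 3.0]
finger_gap: 0.0401
gripper_force: 41.3
```

Contact. Releasing and lifting.

>>> move_arm:
  increments:
    - {"tx": 0,"ty": 0,"tz": 0,"wx": 0,"wy": 0,"wz": 0,"jaw": 0.54}
    - {"tx": 0,"ty": 0,"tz": 0,"wx": 0,"wy": 0,"wz": 0,"jaw": 0.58}
    - {"tx": 0,"ty": 0,"tz": 0,"wx": 0,"wy": 0,"wz": 0,"jaw": 0.58}
    - {"tx": 0,"ty": 0,"tz": -0.3,"wx": 0,"wy": 0,"wz": 0,"jaw": 0.6}
    - {"tx": 0,"ty": 0,"tz": -0.7,"wx": 0,"wy": 0,"wz": 0,"jaw": 0.65}
    - {"tx": 0,"ty": 0,"tz": -1,"wx": 0,"wy": 0,"wz": 0,"jaw": 0.75}
    - {"tx": 0,"ty": 0,"tz": -1,"wx": 0,"wy": 0,"wz": 0,"jaw": 0.85}
    - {"tx": 0,"ty": 0,"tz": -0.5,"wx": 0,"wy": 0,"wz": 0,"jaw": 0.85}

```text
time_s: 13.08
eef_pos: [0.6512, -0.1923, 0.1762]
eef_rot: [0.581, 0.814, 0.001, 0.003]
force: [1.1, -0.7, 1.2]
finger_gap: 0.0727
gripper_force: 0.0
```

```bash
python3 -c "
from h import *
go(.55,-.03,.15);go(.6545,.1755,.15)
f=snap('scene','6');t=load('top5')
cv2.imwrite('pics/s6.png',np.hstack([crop(f,205,230,25,8),crop(t,199,177,22,9)]) if 0 else np.hstack([cv2.resize(crop(f,205,230,25,8),(400,400)),cv2.resize(crop(t,199,177,22,8),(400,400))]))
g=cv2.cvtColor(t['color'],cv2.COLOR_RGB2GRAY).astype(np.float32)
# tooth phase: sample grey on a circle at z=.04, radius 25.5 mm
A=R.from_quat(t['attitude']).as_matrix();a=np.radians(np.arange(0,360,1.))
for cx,cy in((.6545,.1766),(.6545,.1755)):
  for r in(.0245,.0255,.0265):
    W=np.c_[cx+r*np.cos(a),cy+r*np.sin(a),0*a+.04];u=cv2.projectPoints(W,cv2.Rodrigues(A.T)[0],-A.T@t['origin'],t['camera_matrix'],t['distortion'])[0][:,0].astype(np.float32)
    s=cv2.remap(g,u[:,:1],u[:,1:],cv2.INTER_LINEAR)[:,0];s=s-cv2.blur(s[:,None],(1,19))[:,0]
    F=np.fft.fft(s);print(r,'amp',abs(F[[19,20,21]]).round(),'peak phase deg',(-np.degrees(np.angle(F[20]))/20%18).round(1))
"
```

```text
pos [ 0.6512 -0.1923  0.1762] yaw 19.0 tilt [ 0.006 -0.002 -1.   ] gap 0.0727 F [ 1.1 -0.7  1.2] t 13.0833
wz -0.0 tx 4.66 ty -1.07 tz 0.03
pos [ 0.6512 -0.1923  0.1762] yaw 19.0 tilt [ 0.006 -0.002 -1.   ] gap 0.0727 F [ 1.1 -0.7  1.2] t 13.0833
wz -0.0 tx 8.67 ty 3.07 tz 0.03
0.0245 amp [ 254. 1023.  939.] peak phase deg 8.4
0.0255 amp [ 374. 1268. 1140.] peak phase deg 8.2
0.0265 amp [ 466. 1198. 1017.] peak phase deg 8.5
0.0245 amp [ 940. 1080.  872.] peak phase deg 6.3
0.0255 amp [1108. 1169.  962.] peak phase deg 6.8
0.0265 amp [1059.  938.  803.] peak phase deg 6.5
```

View pics/s6.png

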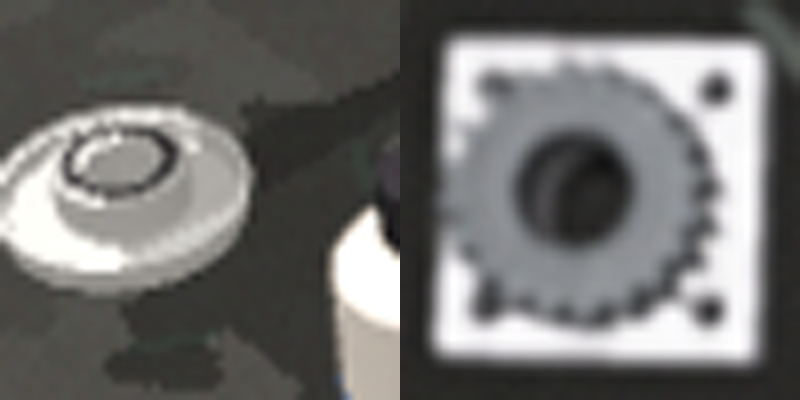

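The bearing lies flat in the dish at crop (120,175). The top crop shows the gear centred on the flange. I'll return for the gear.

>>> move_arm:
  increments:
    - {"tx": 0.78,"ty": -0.18,"tz": 0,"wx": 0,"wy": 0,"wz": 0,"jaw": 0.85}
    - {"tx": 0.78,"ty": -0.18,"tz": 0,"wx": 0,"wy": 0,"wz": 0,"jaw": 0.85}
    - {"tx": 0.78,"ty": -0.18,"tz": 0,"wx": 0,"wy": 0,"wz": 0,"jaw": 0.85}
    - {"tx": 0.78,"ty": -0.18,"tz": 0,"wx": 0,"wy": 0,"wz": 0,"jaw": 0.85}
    - {"tx": 0.78,"ty": -0.18,"tz": 0,"wx": 0,"wy": 0,"wz": 0,"jaw": 0.85}
    - {"tx": 0.78,"ty": -0.18,"tz": 0,"wx": 0,"wy": 0,"wz": 0,"jaw": 0.85}
    - {"tx": 0.67,"ty": 0.69,"tz": 0,"wx": 0,"wy": 0,"wz": 0,"jaw": 0.85}
    - {"tx": 0.67,"ty": 0.69,"tz": 0,"wx": 0,"wy": 0,"wz": 0,"jaw": 0.85}

```text
time_s: 13.8
eef_pos: [0.5805, 0.0409, 0.1709]
eef_rot: [0.581, 0.814, -0.0, -0.0]
force: [1.8, -0.7, 0.4]
finger_gap: 0.0723
gripper_force: 0.0
```

>>> move_arm:
  increments:
    - {"tx": 0.67,"ty": 0.69,"tz": 0,"wx": 0,"wy": 0,"wz": 0,"jaw": 0.85}
    - {"tx": 0.67,"ty": 0.69,"tz": 0,"wx": 0,"wy": 0,"wz": 0,"jaw": 0.85}
    - {"tx": 0.67,"ty": 0.69,"tz": 0.4,"wx": 0,"wy": 0,"wz": 0,"jaw": 0.85}
    - {"tx": 0.67,"ty": 0.69,"tz": 0.6,"wx": 0,"wy": 0,"wz": 0,"jaw": 0.85}
    - {"tx": 0,"ty": 0,"tz": 0.8,"wx": 0,"wy": 0,"wz": 0,"jaw": 0.85}
    - {"tx": 0,"ty": 0,"tz": 0.5,"wx": 0,"wy": 0,"wz": 0,"jaw": 0.85}
    - {"tx": 0,"ty": 0,"tz": 0,"wx": 0,"wy": 0,"wz": 0,"jaw": 0.85}
    - {"tx": 0,"ty": 0,"tz": 0,"wx": 0,"wy": 0,"wz": 0,"jaw": 0.85}

```text
time_s: 14.47
eef_pos: [0.6493, 0.1743, 0.0795]
eef_rot: [0.581, 0.814, -0.001, -0.001]
force: [0.4, -0.1, 0.2]
finger_gap: 0.0728
gripper_force: 0.0
```

>>> move_arm:
  increments:
    - {"tx": 0,"ty": 0,"tz": 0,"wx": 0,"wy": 0,"wz": 0,"jaw": 0.85}
    - {"tx": 0,"ty": 0,"tz": 0,"wx": 0,"wy": 0,"wz": 0,"jaw": 0.85}

```text
time_s: 14.63
eef_pos: [0.6515, 0.1743, 0.0825]
eef_rot: [0.581, 0.814, 0.001, 0.001]
force: [-0.3, 0.3, 0.0]
finger_gap: 0.0728
gripper_force: 0.0
```

```bash
python3 -c "
from h import *
go(.6546,.1762,.021)"
```

```text
pos [0.6515 0.1743 0.0825] yaw 18.9 tilt [ 0.003  0.001 -1.   ] gap 0.0728 F [-0.3  0.3  0. ] t 14.6333
wz -0.0 tx 0.02 ty 0.09 tz 0.91
```

>>> move_arm:
  increments:
    - {"tx": 0.02,"ty": 0.08,"tz": 0.3,"wx": 0,"wy": 0,"wz": 0,"jaw": 0.85}
    - {"tx": 0,"ty": 0,"tz": 0.3,"wx": 0,"wy": 0,"wz": 0,"jaw": 0.85}
    - {"tx": 0,"ty": 0,"tz": 0.2,"wx": 0,"wy": 0,"wz": 0,"jaw": 0.85}
    - {"tx": 0,"ty": 0,"tz": 0.1,"wx": 0,"wy": 0,"wz": 0,"jaw": 0.85}
    - {"tx": 0,"ty": 0,"tz": 0,"wx": 0,"wy": 0,"wz": 0,"jaw": 0.75}
    - {"tx": 0,"ty": 0,"tz": 0,"wx": 0,"wy": 0,"wz": 0,"jaw": 0.65}
    - {"tx": 0,"ty": 0,"tz": 0,"wx": 0,"wy": 0,"wz": 0,"jaw": 0.55}
    - {"tx": 0,"ty": 0,"tz": 0,"wx": 0,"wy": 0,"wz": 0,"jaw": 0.5}
  force: 60

```text
time_s: 15.3
eef_pos: [0.6532, 0.1763, 0.0446]
eef_rot: [0.581, 0.814, 0.0, 0.0]
force: [0.1, -0.5, -1.5]
finger_gap: 0.0524
gripper_force: 63.5
```

>>> move_arm:
  increments:
    - {"tx": 0,"ty": 0,"tz": 0,"wx": 0,"wy": 0,"wz": 0,"jaw": 0.5}
    - {"tx": 0,"ty": 0,"tz": 0,"wx": 0,"wy": 0,"wz": 0,"jaw": 0.5}
    - {"tx": 0,"ty": 0,"tz": 0,"wx": 0,"wy": 0,"wz": 0,"jaw": 0.5}
    - {"tx": 0,"ty": 0,"tz": 0,"wx": 0,"wy": 0,"wz": 0,"jaw": 0.5}

```text
time_s: 15.63
eef_pos: [0.653, 0.1762, 0.0443]
eef_rot: [0.581, 0.814, -0.0, -0.0]
force: [-0.4, 0.5, -1.8]
finger_gap: 0.0525
gripper_force: 63.5
```

>>> move_arm:
  increments:
    - {"tx": 0,"ty": 0,"tz": -0.1,"wx": 0,"wy": 0,"wz": 0,"jaw": 0.5}
    - {"tx": 0,"ty": 0,"tz": -0.4,"wx": 0,"wy": 0,"wz": 0,"jaw": 0.5}
    - {"tx": 0,"ty": 0,"tz": -0.7,"wx": 0,"wy": 0,"wz": 0,"jaw": 0.5}
    - {"tx": 0,"ty": 0,"tz": -0.7,"wx": 0,"wy": 0,"wz": 0,"jaw": 0.5}
    - {"tx": 0,"ty": 0,"tz": -0.4,"wx": 0,"wy": 0,"wz": 0,"jaw": 0.5}
    - {"tx": 0,"ty": 0,"tz": 0,"wx": 0,"wy": 0,"wz": 0,"jaw": 0.5}
    - {"tx": 0,"ty": 0,"tz": 0,"wx": 0,"wy": 0,"wz": 0,"jaw": 0.5}

```text
time_s: 16.22
eef_pos: [0.6538, 0.1764, 0.1382]
eef_rot: [0.581, 0.814, 0.001, 0.001]
force: [0.1, 1.5, -2.0]
finger_gap: 0.0524
gripper_force: 63.7
```

```bash
python3 -c "
from h import *
go(.432,.2505,.10)
t=load('top0');s=load('scene0')
cv2.imwrite('pics/pin.png',np.hstack([crop(t,155,297,25,8),crop(s,402,233,25,8)]))
f=snap('top','7')
P=cloud(f)[140:215,160:235];m=P[...,2]>.012;q=P[m&(P[...,2]<.03)];print('flange',cv2.minAreaRect(np.float32(q[:,:2]*1000)))
"
```

```text
pos [0.6538 0.1764 0.1382] yaw 19.0 tilt [ 0.003  0.001 -1.   ] gap 0.0524 F [ 0.1  1.5 -2. ] t 16.2167
wz -0.0 tx 3.56 ty -4.64 tz 0.33
flange ((655.8849487304688, 149.17608642578125), (63.32496643066406, 83.13136291503906), 3.2719035148620605)
```

View pics/pin.png

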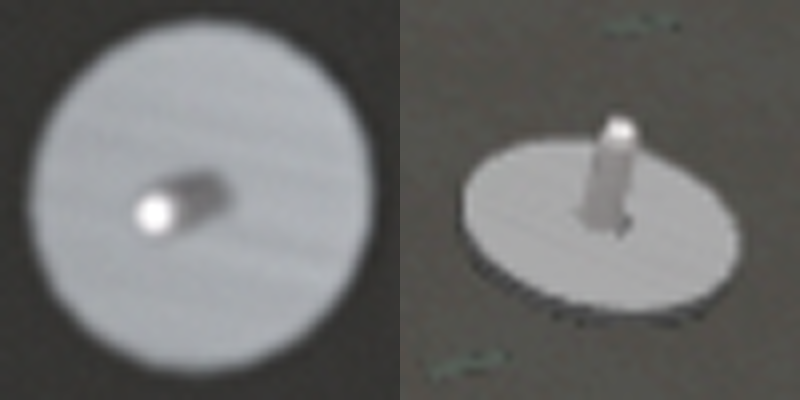

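The pin's bright top is at top pixel (148.8,298.3) and scene pixel (404.1,223.5).

```bash
python3 -c "
from h import *
t=load('top0');s=load('scene0')
print(plane(t,[(148.8,298.3)],.041),plane(s,[(404.1,223.6)],.039))"
```

```text
[[0.43084696 0.25002219 0.041     ]] [[0.42471788 0.25010204 0.039     ]]
```

>>> move_arm:
  increments:
    - {"tx": 0.59,"ty": -0.78,"tz": 0,"wx": 0,"wy": 0,"wz": 0,"jaw": 0.5}
    - {"tx": 0.59,"ty": -0.78,"tz": 0,"wx": 0,"wy": 0,"wz": 0,"jaw": 0.5}
    - {"tx": 0.59,"ty": -0.78,"tz": 0,"wx": 0,"wy": 0,"wz": 0,"jaw": 0.5}
    - {"tx": 0.59,"ty": -0.78,"tz": 0,"wx": 0,"wy": 0,"wz": 0,"jaw": 0.5}
    - {"tx": 0.59,"ty": -0.78,"tz": 0,"wx": 0,"wy": 0,"wz": 0,"jaw": 0.5}
    - {"tx": 0.59,"ty": -0.78,"tz": 0,"wx": 0,"wy": 0,"wz": 0,"jaw": 0.5}
    - {"tx": 0,"ty": 0,"tz": 0.6,"wx": 0,"wy": 0,"wz": 0,"jaw": 0.5}
    - {"tx": 0,"ty": 0,"tz": 0.4,"wx": 0,"wy": 0,"wz": 0,"jaw": 0.5}

```text
time_s: 16.93
eef_pos: [0.4268, 0.2492, 0.0949]
eef_rot: [0.58, 0.815, -0.001, -0.001]
force: [0.4, -0.2, -2.3]
finger_gap: 0.052
gripper_force: 63.7
```

>>> move_arm:
  increments:
    - {"tx": 0,"ty": 0,"tz": 0,"wx": 0,"wy": 0,"wz": 0,"jaw": 0.5}
    - {"tx": 0,"ty": 0,"tz": 0,"wx": 0,"wy": 0,"wz": 0,"jaw": 0.5}
    - {"tx": 0,"ty": 0,"tz": 0,"wx": 0,"wy": 0,"wz": 0,"jaw": 0.5}
    - {"tx": 0,"ty": 0,"tz": 0,"wx": 0,"wy": 0,"wz": 0,"jaw": 0.5}

```text
time_s: 17.27
eef_pos: [0.4306, 0.2492, 0.0967]
eef_rot: [0.581, 0.814, 0.0, 0.0]
force: [0.1, -0.8, -2.3]
finger_gap: 0.0527
gripper_force: 63.7
```

```bash
python3 -c "
from h import *
go(.4303,.25,.0073)
f=snap('scene','8');cv2.imwrite('pics/s8.png',crop(f,402,215,35,12)[:600,:800])"
```

```text
pos [0.4306 0.2492 0.0967] yaw 19.0 tilt [ 0.001  0.    -1.   ] gap 0.0527 F [ 0.1 -0.8 -2.3] t 17.2667
wz -0.0 tx 0.02 ty -0.0 tz 1.61
```

View pics/s8.png

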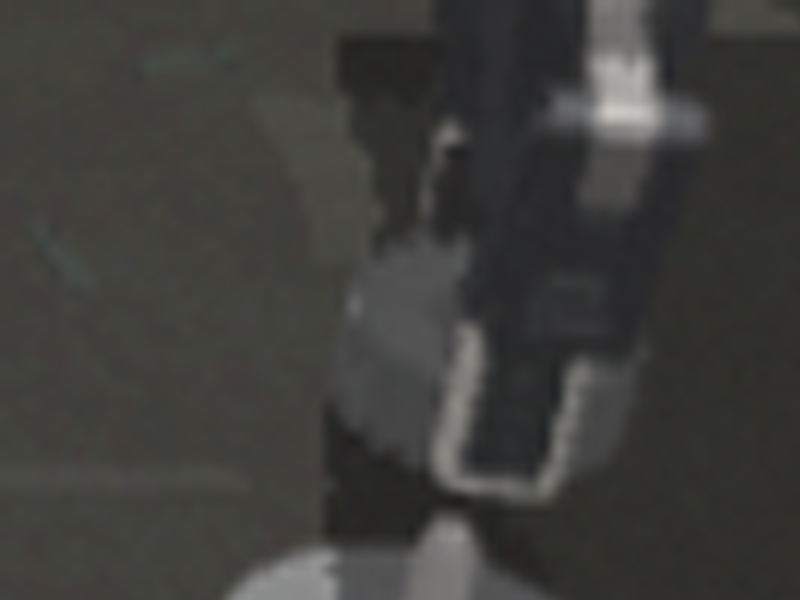

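The gear (centre about crop x=483) is aligned with the pin top (450 plus the expected 28 px lean). I'm lowering it with force checks.

>>> move_arm:
  increments:
    - {"tx": 0.02,"ty": 0,"tz": 0.4,"wx": 0,"wy": 0,"wz": 0,"jaw": 0.5}
    - {"tx": 0,"ty": 0,"tz": 0.3,"wx": 0,"wy": 0,"wz": 0,"jaw": 0.5}
    - {"tx": 0,"ty": 0,"tz": 0.1,"wx": 0,"wy": 0,"wz": 0,"jaw": 0.5}
    - {"tx": 0,"ty": 0,"tz": 0.1,"wx": 0,"wy": 0,"wz": 0,"jaw": 0.5}
    - {"tx": 0,"ty": 0,"tz": 0.1,"wx": 0,"wy": 0,"wz": 0,"jaw": 0.5}
    - {"tx": 0,"ty": 0,"tz": 0,"wx": 0,"wy": 0,"wz": 0,"jaw": 0.5}
    - {"tx": 0,"ty": 0,"tz": 0,"wx": 0,"wy": 0,"wz": 0,"jaw": 0.5}

```text
time_s: 17.9
eef_pos: [0.4299, 0.25, 0.0565]
eef_rot: [0.581, 0.814, 0.0, 0.0]
force: [0.3, 0.5, -2.1]
finger_gap: 0.0526
gripper_force: 63.8
```

Free of contact, with the gear's underside about 10 mm below the pin top. Continuing.

>>> move_arm:
  increments:
    - {"tx": 0,"ty": 0,"tz": 0.2,"wx": 0,"wy": 0,"wz": 0,"jaw": 0.5}
    - {"tx": 0,"ty": 0,"tz": 0.2,"wx": 0,"wy": 0,"wz": 0,"jaw": 0.5}
    - {"tx": 0,"ty": 0,"tz": 0.1,"wx": 0,"wy": 0,"wz": 0,"jaw": 0.5}
    - {"tx": 0,"ty": 0,"tz": 0,"wx": 0,"wy": 0,"wz": 0,"jaw": 0.5}
    - {"tx": 0,"ty": 0,"tz": 0,"wx": 0,"wy": 0,"wz": 0,"jaw": 0.5}

```text
time_s: 18.32
eef_pos: [0.4293, 0.2498, 0.0357]
eef_rot: [0.581, 0.814, -0.001, -0.0]
force: [0.2, -0.1, -1.7]
finger_gap: 0.0527
gripper_force: 63.9
```

>>> move_arm:
  increments:
    - {"tx": 0,"ty": 0,"tz": 0.04,"wx": 0,"wy": 0,"wz": 0,"jaw": 0.5}
    - {"tx": 0,"ty": 0,"tz": 0.03,"wx": 0,"wy": 0,"wz": 0,"jaw": 0.5}
    - {"tx": 0,"ty": 0,"tz": 0,"wx": 0,"wy": 0,"wz": 0,"jaw": 0.5}

```text
time_s: 18.57
eef_pos: [0.4296, 0.25, 0.0334]
eef_rot: [0.581, 0.814, -0.0, -0.0]
force: [-0.6, 0.4, -2.5]
finger_gap: 0.0521
gripper_force: 63.9
```

>>> move_arm:
  increments:
    - {"tx": 0,"ty": 0,"tz": 0.03,"wx": 0,"wy": 0,"wz": 0,"jaw": 0.5}
    - {"tx": 0,"ty": 0,"tz": 0,"wx": 0,"wy": 0,"wz": 0,"jaw": 0.5}

```text
time_s: 18.73
eef_pos: [0.4298, 0.25, 0.0323]
eef_rot: [0.581, 0.814, 0.0, 0.0]
force: [-0.5, 0.8, -1.7]
finger_gap: 0.0526
gripper_force: 63.9
```

>>> move_arm:
  increments:
    - {"tx": 0,"ty": 0,"tz": 0.02,"wx": 0,"wy": 0,"wz": 0,"jaw": 0.5}
    - {"tx": 0,"ty": 0,"tz": 0,"wx": 0,"wy": 0,"wz": 0,"jaw": 0.5}

```text
time_s: 18.9
eef_pos: [0.4298, 0.25, 0.0322]
eef_rot: [0.581, 0.814, 0.0, 0.0]
force: [-1.6, -0.5, 7.2]
finger_gap: 0.0528
gripper_force: 65.0
```

>>> move_arm:
  increments:
    - {"tx": 0,"ty": 0,"tz": 0,"wx": 0,"wy": 0,"wz": 0,"jaw": 0.68}
    - {"tx": 0,"ty": 0,"tz": 0,"wx": 0,"wy": 0,"wz": 0,"jaw": 0.72}
    - {"tx": 0,"ty": 0,"tz": 0,"wx": 0,"wy": 0,"wz": 0,"jaw": 0.72}
    - {"tx": 0,"ty": 0,"tz": -0.3,"wx": 0,"wy": 0,"wz": 0,"jaw": 0.75}
    - {"tx": 0,"ty": 0,"tz": -0.7,"wx": 0,"wy": 0,"wz": 0,"jaw": 0.8}
    - {"tx": 0,"ty": 0,"tz": -1,"wx": 0,"wy": 0,"wz": 0,"jaw": 1}
    - {"tx": 0,"ty": 0,"tz": -1,"wx": 0,"wy": 0,"wz": 0,"jaw": 1}
    - {"tx": 0,"ty": 0,"tz": 0,"wx": 0,"wy": 0,"wz": 0,"jaw": 1}

```text
time_s: 19.57
eef_pos: [0.4331, 0.2519, 0.1586]
eef_rot: [0.581, 0.814, 0.005, 0.002]
force: [1.7, -0.3, -0.0]
finger_gap: 0.0851
gripper_force: 0.0
```

```bash
python3 -c "
from h import *
t=snap('top','9');f=snap('scene','9')
cv2.imwrite('pics/s9.png',np.hstack([cv2.resize(crop(f,402,230,25,8),(400,400)),cv2.resize(crop(t,199,180,25,8),(400,400))]))
hsv=cv2.cvtColor(t['color'],cv2.COLOR_RGB2HSV)
M=np.zeros(hsv.shape[:2],np.uint8);M[150:205,172:226]=hsv[150:205,172:226,2]>130
_,L,st,_=cv2.connectedComponentsWithStats(M);k=1+st[1:,4].argmax();vv,uu=np.nonzero(L==k)
h=cv2.convexHull(np.float32(plane(t,np.c_[uu,vv],.02)[:,:2]*1000));r=cv2.minAreaRect(h);print('flange',r)
# hole centre: dark blob inside
c=(hsv[...,2]<110)&(L!=k);N=np.zeros_like(M);N[165:190,186:212]=c[165:190,186:212];_,L2,st2,ct=cv2.connectedComponentsWithStats(N);k=1+st2[1:,4].argmax();print('hole',st2[k],plane(t,[ct[k]],.02))
m=(hsv[...,0]>80)&(hsv[...,0]<95)&(hsv[...,1]>150)&(hsv[...,2]>100)
n,L,st,ct=cv2.connectedComponentsWithStats(np.uint8(m));print('turq',plane(t,ct[1:][st[1:,4]>40],.015).round(3))
go(.655,.1745,.1,1)"
```

```text
flange ((654.7279663085938, 174.35179138183594), (65.99309539794922, 68.36779022216797), 1.231652021408081)
hole [193 170  13  14 141] [[0.65451911 0.17380532 0.02      ]]
turq [[0.69  0.094 0.015]
 [0.561 0.178 0.015]]
pos [0.4307 0.2506 0.154 ] yaw 19.0 tilt [ 0.004  0.002 -1.   ] gap 0.0856 F [-0.2 -0.   0.1] t 19.6667
wz 3.92 tx -2.0 ty 5.57 tz 0.73
```

View pics/s9.png

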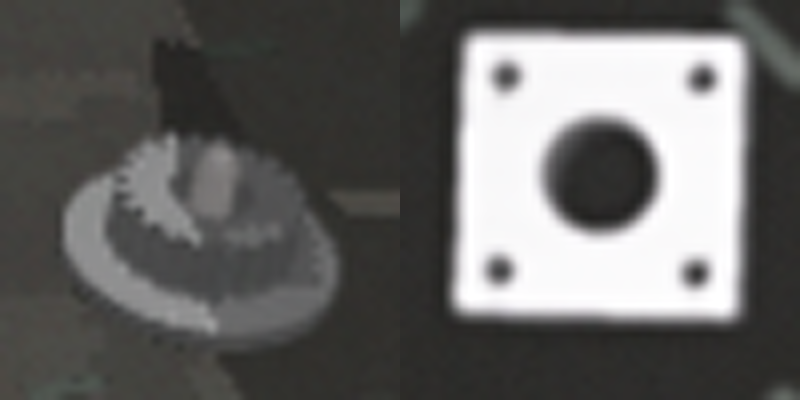

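The gear sits flat on the stand's base around the pin (215,180). The flange is alone at right. I'm going for it.

>>> move_arm:
  increments:
    - {"tx": 0,"ty": 0,"tz": 0,"wx": 0,"wy": 0,"wz": 0.98,"jaw": 1}
    - {"tx": 0,"ty": 0,"tz": 0,"wx": 0,"wy": 0,"wz": 0.98,"jaw": 1}
    - {"tx": 0,"ty": 0,"tz": 0,"wx": 0,"wy": 0,"wz": 0.98,"jaw": 1}
    - {"tx": 0,"ty": 0,"tz": 0,"wx": 0,"wy": 0,"wz": 0.98,"jaw": 1}
    - {"tx": -0.33,"ty": 0.93,"tz": 0,"wx": 0,"wy": 0,"wz": 0,"jaw": 1}
    - {"tx": -0.33,"ty": 0.93,"tz": 0,"wx": 0,"wy": 0,"wz": 0,"jaw": 1}
    - {"tx": -0.33,"ty": 0.93,"tz": 0,"wx": 0,"wy": 0,"wz": 0,"jaw": 1}
    - {"tx": -0.33,"ty": 0.93,"tz": 0,"wx": 0,"wy": 0,"wz": 0,"jaw": 1}

```text
time_s: 20.33
eef_pos: [0.5798, 0.1988, 0.1501]
eef_rot: [0.701, 0.714, -0.001, -0.001]
force: [0.2, 1.2, -0.3]
finger_gap: 0.0855
gripper_force: 0.0
```

>>> move_arm:
  increments:
    - {"tx": -0.33,"ty": 0.93,"tz": 0,"wx": 0,"wy": 0,"wz": 0,"jaw": 1}
    - {"tx": -0.33,"ty": 0.9,"tz": 0,"wx": 0,"wy": 0,"wz": 0,"jaw": 1}
    - {"tx": 0,"ty": 0,"tz": 0.8,"wx": 0,"wy": 0,"wz": 0,"jaw": 1}
    - {"tx": 0,"ty": 0,"tz": 0.8,"wx": 0,"wy": 0,"wz": 0,"jaw": 1}
    - {"tx": 0,"ty": 0,"tz": 0.4,"wx": 0,"wy": 0,"wz": 0,"jaw": 1}
    - {"tx": 0,"ty": 0,"tz": 0,"wx": 0,"wy": 0,"wz": 0,"jaw": 1}
    - {"tx": 0,"ty": 0,"tz": 0,"wx": 0,"wy": 0,"wz": 0,"jaw": 1}
    - {"tx": 0,"ty": 0,"tz": 0,"wx": 0,"wy": 0,"wz": 0,"jaw": 1}

```text
time_s: 21.0
eef_pos: [0.6533, 0.1749, 0.0719]
eef_rot: [0.701, 0.713, 0.0, 0.0]
force: [-0.2, -0.1, 0.7]
finger_gap: 0.0854
gripper_force: 0.0
```

```bash
python3 -c "
from h import *
go(.6545,.174,.001,1.2)
t=load('top9');P=plane(t,[(174+(x-400+.5)/8-.5,155+(y+.5)/8-.5) for x,y in((505,75),(702,78),(498,270),(695,272))],.02)[:,:2]
for i,j in((1,0),(3,2),(2,0),(3,1)):d=P[j]-P[i];print(np.degrees(np.arctan2(d[1],d[0])).round(1))
print(P.mean(0))"
```

```text
pos [0.6533 0.1749 0.0719] yaw 1.0 tilt [ 0.  0. -1.] gap 0.0854 F [-0.2 -0.1  0.7] t 21.0
wz -0.04 tx -0.02 ty 0.03 tz 1.15
90.4
90.7
0.3
0.1
[0.65509636 0.17435956]
```

>>> move_arm:
  increments:
    - {"tx": -0.01,"ty": 0.04,"tz": 0.4,"wx": 0,"wy": 0,"wz": 0.15,"jaw": 1}
    - {"tx": 0,"ty": 0,"tz": 0.4,"wx": 0,"wy": 0,"wz": 0,"jaw": 1}
    - {"tx": 0,"ty": 0,"tz": 0.25,"wx": 0,"wy": 0,"wz": 0,"jaw": 1}
    - {"tx": 0,"ty": 0,"tz": 0.1,"wx": 0,"wy": 0,"wz": 0,"jaw": 1}
    - {"tx": 0,"ty": 0,"tz": 0,"wx": 0,"wy": 0,"wz": 0,"jaw": 0.85}
    - {"tx": 0,"ty": 0,"tz": 0,"wx": 0,"wy": 0,"wz": 0,"jaw": 0.75}
    - {"tx": 0,"ty": 0,"tz": 0,"wx": 0,"wy": 0,"wz": 0,"jaw": 0.65}
    - {"tx": 0,"ty": 0,"tz": 0,"wx": 0,"wy": 0,"wz": 0,"jaw": 0.6}
  force: 90

```text
time_s: 21.67
eef_pos: [0.6549, 0.1744, 0.026]
eef_rot: [0.705, 0.709, 0.0, 0.0]
force: [-0.0, -0.4, -0.0]
finger_gap: 0.0616
gripper_force: 99.5
```

>>> move_arm:
  increments:
    - {"tx": 0,"ty": 0,"tz": 0,"wx": 0,"wy": 0,"wz": 0,"jaw": 0.6}
    - {"tx": 0,"ty": 0,"tz": 0,"wx": 0,"wy": 0,"wz": 0,"jaw": 0.6}
    - {"tx": 0,"ty": 0,"tz": 0,"wx": 0,"wy": 0,"wz": 0,"jaw": 0.6}
    - {"tx": 0,"ty": 0,"tz": 0,"wx": 0,"wy": 0,"wz": 0,"jaw": 0.6}

```text
time_s: 22.0
eef_pos: [0.6549, 0.1744, 0.026]
eef_rot: [0.705, 0.709, 0.0, 0.0]
force: [-1.5, 0.4, 4.6]
finger_gap: 0.061
gripper_force: 99.9
```

>>> move_arm:
  increments:
    - {"tx": 0,"ty": 0,"tz": -0.1,"wx": 0,"wy": 0,"wz": 0,"jaw": 0.6}
    - {"tx": 0,"ty": 0,"tz": -0.3,"wx": 0,"wy": 0,"wz": 0,"jaw": 0.6}
    - {"tx": 0,"ty": 0,"tz": -0.6,"wx": 0,"wy": 0,"wz": 0,"jaw": 0.6}
    - {"tx": 0,"ty": 0,"tz": -0.7,"wx": 0,"wy": 0,"wz": 0,"jaw": 0.6}
    - {"tx": 0,"ty": 0,"tz": -0.5,"wx": 0,"wy": 0,"wz": 0,"jaw": 0.6}
    - {"tx": 0,"ty": 0,"tz": 0,"wx": 0,"wy": 0,"wz": 0,"jaw": 0.6}
    - {"tx": 0,"ty": 0,"tz": 0,"wx": 0,"wy": 0,"wz": 0,"jaw": 0.6}

```text
time_s: 22.58
eef_pos: [0.6553, 0.1745, 0.1147]
eef_rot: [0.705, 0.709, 0.001, 0.001]
force: [-0.3, -0.1, -4.6]
finger_gap: 0.0613
gripper_force: 99.5
```

```bash
python3 -c "
from h import *
go(.4548,-.2455,.1)
t=load('top9');P=cloud(t)[235:345,370:480];m=(P[...,2]>.0125)&(P[...,2]<.019);q=P[m][:,:2]*1000;print(m.sum(),cv2.minAreaRect(np.float32(q)),np.percentile(q,[2,98],axis=0))"
```

```text
pos [0.6553 0.1745 0.1147] yaw 0.3 tilt [ 0.003  0.001 -1.   ] gap 0.0613 F [-0.3 -0.1 -4.6] t 22.5833
wz -0.0 tx -10.47 ty -5.07 tz -0.26
727 ((455.87005615234375, -243.28329467773438), (97.86383056640625, 98.30183410644531), 0.8856661319732666) [[ 407.83790433 -291.65393886]
 [ 504.7138301  -194.6764802 ]]
```

>>> move_arm:
  increments:
    - {"tx": -0.5,"ty": -0.24,"tz": 0,"wx": 0,"wy": 0,"wz": 0,"jaw": 0.6}
    - {"tx": -0.86,"ty": -0.41,"tz": 0,"wx": 0,"wy": 0,"wz": 0,"jaw": 0.6}
    - {"tx": -0.86,"ty": -0.41,"tz": 0,"wx": 0,"wy": 0,"wz": 0,"jaw": 0.6}
    - {"tx": -0.86,"ty": -0.41,"tz": 0,"wx": 0,"wy": 0,"wz": 0,"jaw": 0.6}
    - {"tx": -0.86,"ty": -0.41,"tz": 0,"wx": 0,"wy": 0,"wz": 0,"jaw": 0.6}
    - {"tx": -0.86,"ty": -0.41,"tz": 0,"wx": 0,"wy": 0,"wz": 0,"jaw": 0.6}
    - {"tx": -0.86,"ty": -0.41,"tz": 0,"wx": 0,"wy": 0,"wz": 0,"jaw": 0.6}
    - {"tx": -0.86,"ty": -0.41,"tz": 0,"wx": 0,"wy": 0,"wz": 0,"jaw": 0.6}

```text
time_s: 23.25
eef_pos: [0.5294, -0.0883, 0.1118]
eef_rot: [0.705, 0.709, -0.001, -0.001]
force: [1.1, -0.1, -4.7]
finger_gap: 0.0613
gripper_force: 99.5
```

>>> move_arm:
  increments:
    - {"tx": -0.86,"ty": -0.41,"tz": 0,"wx": 0,"wy": 0,"wz": 0,"jaw": 0.6}
    - {"tx": -0.86,"ty": -0.41,"tz": 0,"wx": 0,"wy": 0,"wz": 0,"jaw": 0.6}
    - {"tx": -0.86,"ty": -0.41,"tz": 0,"wx": 0,"wy": 0,"wz": 0,"jaw": 0.6}
    - {"tx": -0.86,"ty": -0.41,"tz": 0,"wx": 0,"wy": 0,"wz": 0,"jaw": 0.6}
    - {"tx": -0.5,"ty": -0.24,"tz": 0,"wx": 0,"wy": 0,"wz": 0,"jaw": 0.6}
    - {"tx": 0,"ty": 0,"tz": 0.6,"wx": 0,"wy": 0,"wz": 0,"jaw": 0.6}
    - {"tx": 0,"ty": 0,"tz": 0.3,"wx": 0,"wy": 0,"wz": 0,"jaw": 0.6}
    - {"tx": 0,"ty": 0,"tz": 0,"wx": 0,"wy": 0,"wz": 0,"jaw": 0.6}

```text
time_s: 23.92
eef_pos: [0.4546, -0.2438, 0.0739]
eef_rot: [0.705, 0.709, -0.001, -0.004]
force: [-1.1, 0.5, -4.7]
finger_gap: 0.0617
gripper_force: 99.7
```

>>> move_arm:
  increments:
    - {"tx": 0,"ty": 0,"tz": 0,"wx": 0,"wy": 0,"wz": 0,"jaw": 0.6}
    - {"tx": 0,"ty": 0,"tz": 0,"wx": 0,"wy": 0,"wz": 0,"jaw": 0.6}
    - {"tx": 0,"ty": 0,"tz": 0,"wx": 0,"wy": 0,"wz": 0,"jaw": 0.6}

```text
time_s: 24.17
eef_pos: [0.4581, -0.2447, 0.0778]
eef_rot: [0.705, 0.71, 0.0, 0.0]
force: [0.7, -0.3, -4.3]
finger_gap: 0.0617
gripper_force: 99.7
```

```bash
python3 -c "
from h import *
go(.4558,-.2438,.008,.3)
f=snap('scene','10');cv2.imwrite('pics/s10.png',crop(f,225,180,40,8))"
```

```text
pos [ 0.4581 -0.2447  0.0778] yaw 0.4 tilt [ 0. -0. -1.] gap 0.0617 F [ 0.7 -0.3 -4.3] t 24.1667
wz 0.02 tx 0.02 ty -0.06 tz 1.12
```

View pics/s10.png

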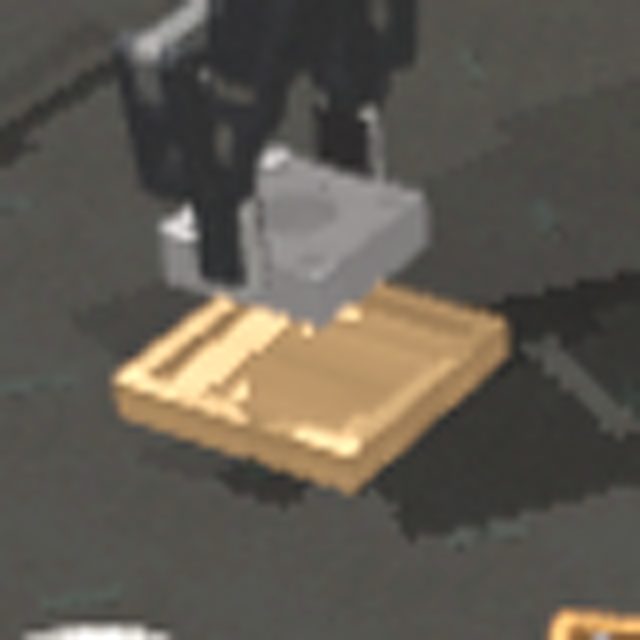

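The flange hangs level and square above the tray. I'm lowering (contact expected at TCP z of about 0.033).

>>> move_arm:
  increments:
    - {"tx": 0.02,"ty": -0.05,"tz": 0.4,"wx": 0,"wy": 0,"wz": 0,"jaw": 0.6}
    - {"tx": 0,"ty": 0,"tz": 0.35,"wx": 0,"wy": 0,"wz": 0,"jaw": 0.6}
    - {"tx": 0,"ty": 0,"tz": 0.2,"wx": 0,"wy": 0,"wz": 0,"jaw": 0.6}
    - {"tx": 0,"ty": 0,"tz": 0.05,"wx": 0,"wy": 0,"wz": 0,"jaw": 0.6}
    - {"tx": 0,"ty": 0,"tz": 0,"wx": 0,"wy": 0,"wz": 0,"jaw": 0.6}
    - {"tx": 0,"ty": 0,"tz": 0,"wx": 0,"wy": 0,"wz": 0,"jaw": 0.6}

```text
time_s: 24.72
eef_pos: [0.4559, -0.2445, 0.0379]
eef_rot: [0.705, 0.709, 0.0, 0.0]
force: [-0.3, -0.3, -3.6]
finger_gap: 0.0617
gripper_force: 99.7
```

>>> move_arm:
  increments:
    - {"tx": 0,"ty": 0,"tz": 0.04,"wx": 0,"wy": 0,"wz": 0,"jaw": 0.6}
    - {"tx": 0,"ty": 0,"tz": 0.02,"wx": 0,"wy": 0,"wz": 0,"jaw": 0.6}
    - {"tx": 0,"ty": 0,"tz": 0,"wx": 0,"wy": 0,"wz": 0,"jaw": 0.6}

```text
time_s: 24.97
eef_pos: [0.4557, -0.2445, 0.0354]
eef_rot: [0.705, 0.709, 0.0, 0.0]
force: [-0.9, 0.6, -4.8]
finger_gap: 0.0614
gripper_force: 99.7
```

>>> move_arm:
  increments:
    - {"tx": 0,"ty": 0,"tz": 0.03,"wx": 0,"wy": 0,"wz": 0,"jaw": 0.6}
    - {"tx": 0,"ty": 0,"tz": 0.02,"wx": 0,"wy": 0,"wz": 0,"jaw": 0.6}
    - {"tx": 0,"ty": 0,"tz": 0,"wx": 0,"wy": 0,"wz": 0,"jaw": 0.6}

```text
time_s: 25.22
eef_pos: [0.4555, -0.2445, 0.0331]
eef_rot: [0.705, 0.709, 0.0, 0.0]
force: [-0.0, 0.9, -3.7]
finger_gap: 0.0617
gripper_force: 99.8
```

>>> move_arm:
  increments:
    - {"tx": 0,"ty": 0,"tz": 0.02,"wx": 0,"wy": 0,"wz": 0,"jaw": 0.6}
    - {"tx": 0,"ty": 0,"tz": 0,"wx": 0,"wy": 0,"wz": 0,"jaw": 0.6}

```text
time_s: 25.38
eef_pos: [0.4555, -0.2445, 0.033]
eef_rot: [0.705, 0.709, -0.0, 0.0]
force: [-1.9, 0.9, 6.4]
finger_gap: 0.0616
gripper_force: 101.1
```

Contact. Releasing, lifting and checking everything.

>>> move_arm:
  increments:
    - {"tx": 0,"ty": 0,"tz": 0,"wx": 0,"wy": 0,"wz": 0,"jaw": 0.8}
    - {"tx": 0,"ty": 0,"tz": 0,"wx": 0,"wy": 0,"wz": 0,"jaw": 0.9}
    - {"tx": 0,"ty": 0,"tz": 0,"wx": 0,"wy": 0,"wz": 0,"jaw": 0.9}
    - {"tx": 0,"ty": 0,"tz": -0.3,"wx": 0,"wy": 0,"wz": 0,"jaw": 0.95}
    - {"tx": 0,"ty": 0,"tz": -0.7,"wx": 0,"wy": 0,"wz": 0,"jaw": 0.95}
    - {"tx": 0,"ty": 0,"tz": -1,"wx": 0,"wy": 0,"wz": 0,"jaw": 0.95}
    - {"tx": 0,"ty": 0,"tz": -1,"wx": 0,"wy": 0,"wz": 0,"jaw": 0.95}
    - {"tx": 0,"ty": 0,"tz": -1,"wx": 0,"wy": 0,"wz": 0,"jaw": 0.95}

```text
time_s: 26.05
eef_pos: [0.455, -0.2441, 0.1946]
eef_rot: [0.705, 0.709, -0.0, -0.0]
force: [0.4, -0.0, 0.4]
finger_gap: 0.0812
gripper_force: 0.0
```

>>> move_arm:
  increments:
    - {"tx": 0,"ty": 0,"tz": 0,"wx": 0,"wy": 0,"wz": 0,"jaw": 0.95}
    - {"tx": 0,"ty": 0,"tz": 0,"wx": 0,"wy": 0,"wz": 0,"jaw": 0.95}
    - {"tx": 0,"ty": 0,"tz": 0,"wx": 0,"wy": 0,"wz": 0,"jaw": 0.95}

```text
time_s: 26.3
eef_pos: [0.4552, -0.2443, 0.1929]
eef_rot: [0.705, 0.709, 0.0, 0.0]
force: [-0.9, -0.1, -1.1]
finger_gap: 0.0813
gripper_force: 0.0
```

```bash
python3 -c "
from h import *
f=snap('scene','11');cv2.imwrite('pics/s11.png',cv2.resize(f['color'][130:330,150:440,::-1],None,fx=2.7,fy=2.7,interpolation=cv2.INTER_CUBIC))"
```

```text
(no output)
```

View pics/s11.png

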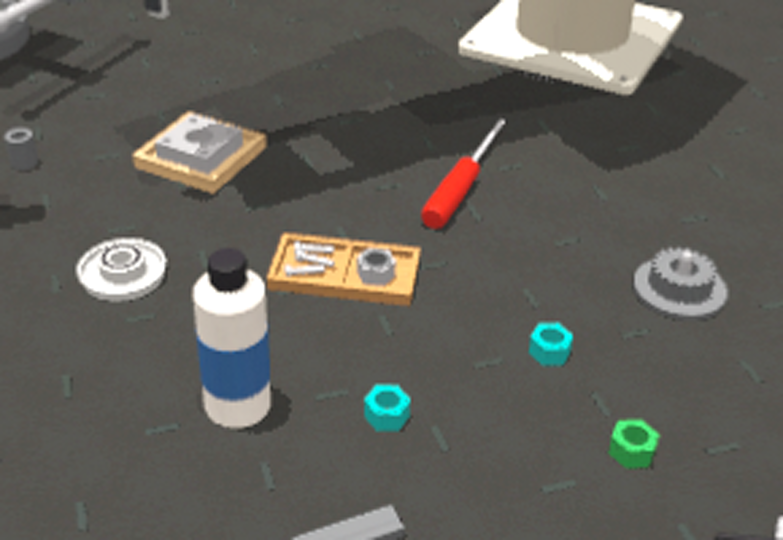

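All four parts lie flat in place: the flange in the tray (200,140), the bearing in the dish (122,262), the nut in the empty bay (377,263) and the gear on the stand (683,272). The can is standing.

```bash
python3 -c "
from bench import arm
print(arm.close_job())"
```

```text
the job is handed in; nothing more can be done
None
```

I took the stack apart in the order asked and handed the job in at about 26 s; the last picture shows the nut, bearing, gear and flange each lying flat in place, with the can and look-alike nuts untouched.

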